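# Change over the label-roll cabinet and click its door shut

### The arm

A 6-joint arm with a two-finger parallel gripper is mounted at the origin on a cart in front of the work surface, level with it; the furniture and walls round the work are solid. World frame = base frame: x ahead of the robot, y to its left, z up, the work surface at z = 0. Lengths are in m, angles in degrees, forces in N, time in s.
With the tool pointing down it reaches from about 0.375 to 0.9 m from the base axis. Payload 3.1 kg.
Tool frame: the origin (TCP) lies at the very end of the fingers, on their centre line; the grasp point (between the pads) lies 19 mm behind it; z points along the fingers, y is the line along which they close (so a half turn about z gives the same grasp; the last joint's range is limited). The gripper opens to 87 mm and grips with 3 to 60 N. Pads are 19 mm wide; open, the fingers measure 117 mm over their backs; the gripper's body (75 mm by 190 mm) begins 51 mm behind the grasp point.
Start: joints at [62.768, 30.224, 82.088, -0, 67.689, -10.227], TCP at [0.183, 0.598, 0.223] pointing down, gripper open.
Joint ranges: [-176.69, 176.69], [-43.24, 126.21], [12.49, 139.97], [-82, 262], [0, 151.66], [-163.58, 163.58]. Speed limits (degrees/s): [159.86, 159.86, 180, 180, 180, 180].

### API

Orientations are given as a 3x3 rotation matrix whose columns are the frame's x, y, z axes.
In Python, from rig import bot gives the robot as it stands.
- The arm moves only by the tool move_arm, never from a script. Its argument "increments" is a list of rows, each an object with "xyz": the shift along the tool's x, y, z in mm, a list of three; "roll": the turn about the tool's z in rad; "grip": the opening in per cent of the stroke, from 0 (shut) to 100 (fully open). A call has 1 to 5 rows; each row shifts and turns the commanded pose from where the row before left it, along the tool's axes as they then stand; what a row does not reach is not made up. A row lasts 1/12 s, in which the tool goes at most 41.7 mm and 7.16 degrees, less where a joint would pass 70% of its speed; a pose out of reach is approached as far as the arm can. A call is refused whole if a number of a shift passes 41.7 or a number of a turn 0.125, either way. A call with a gripper value outside its range is refused whole. The fingers move at their own pace and stop on an object; the grip force is fixed at half the most. Time passes only in rows, so rows that do not move let the fingers close. It gives the time, the measured TCP pose, the force, the opening and the grip force at its end, in the units of the state.
- bot.read_state(): the state, without advancing time (a new reading comes with each control period).
- bot.capture(name): name is "side" or "top"; returns (picture, depth): 384x512x3 uint8, red, green, blue; 384x512 float32, m along the optical axis (not along the pixel's ray), 0 where there is no reading.
- bot.camera_model(name): a dict with "intrinsics" (3x3 intrinsics, pixels), "D" ([k1, k2, p1, p2, k3] as OpenCV has them; the pictures are not rectified), "rvec" (rotation vector, rad) and "tvec" (3), from world to camera coordinates, as OpenCV has them. Camera axes: x right, y down, z forward; pixel columns grow to the right and rows downward; lengths in m; the calibration is good to about 2 mm. A picture is of the moment at which its call begins. camera_model takes no time and is no camera call.
- bot.hand_in(): hands the job in; it is judged then, once.
Trained networks look in the newest picture that a camera, given by its name, has taken for a name from the list of things; names that differ only in an ending like _2 or _b are one class to them, and where a whole thing is asked for, a point or a joint stands for the part that bears it (a point fixed in the world has none). Each returns a list of dicts, best first, with "conf" (0 to 1); they miss things now and then, are a little off and sometimes report something else, mostly with a low value. They report only what shows in the picture. A call takes as long as a camera call. They do not tell look-alikes from the thing itself.
- bot.spot_in(label, camera): "at" ([x, y, z] in m, in the coordinates of the camera as it stood for that picture, good to about 4 mm: the middle of the surface that is visible of it).
- bot.trace(label, camera): "mask" (384x512 bool, what is visible of it).
The state is a dict: "time_s": time; "joint_positions": joint angles; "qvel": joint speeds; "tau": joint torques, N m; "position": TCP position; "tcp_rot": TCP orientation; "force": force on the tool from outside, world axes, zero at the start; "moment": the same for the moment, N m; "opening": opening from 0.0 (shut) to 1.0 (fully open); "grasp_force": force on a finger pad.
Only numpy, scipy, OpenCV 4.12 (cv2) and the standard library are available. Lean on these libraries where they do the work, as an engineer would, in place of code of your own. Each camera call takes 0.05 s, during which the arm holds its last target. There are 200 camera calls.

### The job

Swing the label-roll cabinet's door wide open, lift every old tall roll off its spindle and stand it upright in the shallow cardboard tray, and slide the two short fresh rolls fully down over the two spindles on the door, one on each. When both fresh rolls are on, push the door shut until it snaps fully home on its spring catch. Leave the black tape, the can cap and the spray can where they are.

Things in the scene. Friction and masses are not known exactly. Their poses are not given: they have to be found in the camera images.
- roll_door (a joint): door opening angle, rad: 0 shut, grows as it opens, stop at 1.6; starts ajar at 0.65. Stiff hinge: the door stays where it is left (about 1 N at the handle moves it). Over the last 12 mm of the free edge's travel a spring catch resists (3 to 4 N there); pushed past it, the door snaps in to 0 and is held
- door_hinge (a point): hinge axis, 45 mm above the bench, at the right front corner of the fixed low grey metal cabinet (248 wide, 122 deep, roof 90 mm high). Axes are the cabinet's: x into it, y along the shut door to its free edge, z up. The door opens towards -x, counter-clockwise from above; at angle a it runs along y turned by a. The rolls stand on its inner side and swing with it
- door_handle (a point): grip of the door's black upright bar handle, 72 mm above the bench; round bar 12 mm thick, 16 to 90 mm above the bench, 180 mm from the hinge along the door, 36 mm outside the hinge line; 26 mm gap between bar and door, two stays at 22 and 52 mm height. Axes turn with the door: y along it away from the hinge, x from outside to inside, z up
- door_face (a point): point on the door's outer face, 120 mm from the hinge, 45 mm above the bench. The door is an aluminium sheet 4 mm thick, 222 mm wide, from 8 to 62 mm above the bench; its outer face lies 4 mm in front of the hinge line. Axes as door_handle
- spindle_near_hinge (a point): foot of the nearer spindle, 80 mm from the hinge along the door, 64 mm behind its inner face: top of the disc (60 mm across, 18 mm above the bench) on which a roll rests. The spindle is a 13 mm pin, rising 50 mm from here to a domed top. Axes turn with the door: y along it away from the hinge, x out of its inner face, z up
- spindle_far (a point): foot of the farther spindle, 158 mm from the hinge along the door, 64 mm behind its inner face: top of the disc (60 mm across, 18 mm above the bench) on which a roll rests. The spindle is a 13 mm pin, rising 50 mm from here to a domed top. Axes turn with the door: y along it away from the hinge, x out of its inner face, z up
- tray_center (a point): centre of the inner floor of the shallow cardboard tray, 3 mm above the bench; tray 105 x 152 mm outside (x, y of the point), rim 10 mm high and 3 mm thick, fixed to the bench; room for two old rolls side by side along y
- new_roll_1_center (a point): centre, half-way up, of a fresh white label roll: 68 mm across, 38 mm high, bore free for a pin of 17 mm, 150 g; stands upright on the bench at the right with its bore vertical
- new_roll_2_center (a point): centre, half-way up, of a fresh white label roll: 68 mm across, 38 mm high, bore free for a pin of 17 mm, 150 g; stands upright on the bench at the right with its bore vertical
- old_roll_1_center (a point): centre, half-way up, of an old label roll, taller than the fresh ones: 66 mm across, 50 mm high, 150 g; at the start it sits on one of the two spindles, its underside 18 mm above the bench. One or two such rolls are there (absent ones read None)
- old_roll_2_center (a point): centre, half-way up, of an old label roll, taller than the fresh ones: 66 mm across, 50 mm high, 150 g; at the start it sits on one of the two spindles, its underside 18 mm above the bench. One or two such rolls are there (absent ones read None)
- tape: bystander: roll of black tape, 58 mm across, 19 mm high, lying flat on the bench in front of the label printer (a fixed machine 280 mm tall, left of the cabinet: keep the arm clear of it); origin at its underside; leave it alone
- cap: bystander: black can cap, 49 mm across, 46 mm high, on the bench behind the tray; right of tray and fresh rolls stands a tool case 180 mm tall; origin at its underside; leave it alone
- air_duster: bystander: upright spray can, 56 mm across, 130 mm tall, on the bench behind the cabinet and tray; origin at its underside; leave it alone
Mind the look-alikes: they are no part of the job. Leave any pink look-alike of the part that bears old_roll_2_center alone.

How it is judged (in metres and radians):
On the way, in this order (a step that is already met when the one before it is completed fails the run):
1. both fresh rolls sit fully down on the spindles, one on each ((horizontal distance between new_roll_1_center and spindle_near_hinge below 0.007 m or horizontal distance between new_roll_1_center and spindle_far below 0.007 m) and height (world z) of each of new_roll_1_center, new_roll_2_center below 0.042 m and angle between each of new_roll_1_center, new_roll_2_center's own z axis and vertical below 0.12 rad and (horizontal distance between new_roll_2_center and spindle_near_hinge below 0.007 m or horizontal distance between new_roll_2_center and spindle_far below 0.007 m)), for 0.3 s.
2. the door is shut on its catch (value of joint roll_door below 0.015 rad), for 0.3 s.
At the end, for the whole second after the job is handed in: fresh rolls down on the spindles, one each (7 mm of the axis, centre under 42 mm high, upright within 0.12 rad); old rolls upright in the tray (centre within 22 x 48 mm of its centre, under 36 mm high); door shut on its catch (under 0.015 rad) (all of step 1 and x of old_roll_1_center in the frame of tray_center between -0.022 and 0.022 m and y of old_roll_1_center in the frame of tray_center between -0.048 and 0.048 m and height (world z) of each of old_roll_1_center, old_roll_2_center below 0.036 m and angle between each of old_roll_1_center, old_roll_2_center's own z axis and vertical below 0.12 rad and x of old_roll_2_center in the frame of tray_center between -0.022 and 0.022 m and y of old_roll_2_center in the frame of tray_center between -0.048 and 0.048 m and value of joint roll_door below 0.015 rad); the robot touches nothing.
It fails at once if the tape is pushed more than 40 mm (distance of tape from where it was at the start of the episode above 0.04 m).
It fails at once if the cap is pushed more than 40 mm (distance of cap from where it was at the start of the episode above 0.04 m).
It fails at once if the air duster is pushed more than 40 mm (distance of air_duster from where it was at the start of the episode above 0.04 m).
Of old_roll_1, old_roll_2 only 1 to 2 are there at a start; the rules pass over those that are not, and their reading is None.
At some moment in a run one of new_roll_1, new_roll_2 may be knocked a few centimetres aside while the robot is not near it.
Once in a run the grip may slacken for a moment while it holds something.
It also fails if it takes over 210 s, if anything falls off the work surface, if the arm or the gripper's body presses on something with over 40 N, if the wrist force passes 120 N, or if a joint passes its speed limit or range.

## Working session

There is one attempt and no reset: what is moved stays moved. The work goes in short steps, Python scripts to look and compute and a tool call to move; the robot and the scene stay as the last step left them, time stands still between calls to the robot, and variables do not carry over. Pictures are saved under pics/ and viewed, at most 14 in all, crops included, and the job is handed in when it is done.

Besides the shell and the picture viewer there is one more tool, called after "Request:" by a JSON object that holds its "api" and its "payload". move_arm: Moves the arm, as the interface text tells. Its arguments: {"type":"object","properties":{"increments":{"type":"array"}},"required":["increments"]}

```bash
ls; mkdir -p pics; cat > h.py <<'E'
import numpy as np, cv2, json
from rig import bot
def cam(n):
    m=bot.camera_model(n); R=cv2.Rodrigues(np.array(m['rvec'],float))[0]
    return np.array(m['intrinsics'],float),np.array(m['D'],float),R,np.array(m['tvec'],float).ravel()
def c2w(p,n):
    K,D,R,t=cam(n); return R.T@(np.asarray(p,float)-t)
def w2p(P,n):
    K,D,R,t=cam(n); return cv2.projectPoints(np.atleast_2d(np.asarray(P,float)),cv2.Rodrigues(R)[0],t,K,D)[0].reshape(-1,2)
def cloud(depth,n):
    K,D,R,t=cam(n); v,u=np.mgrid[0:384,0:512]
    q=cv2.undistortPoints(np.stack([u,v],-1).reshape(-1,1,2).astype(float),K,D).reshape(384,512,2)
    P=np.dstack([q*depth[...,None],depth]); return (P-t)@R
def save(img,f,s=1.5,box=None):
    if box: img=img[box[1]:box[3],box[0]:box[2]]
    cv2.imwrite('pics/'+f,cv2.resize(img,None,fx=s,fy=s,interpolation=cv2.INTER_CUBIC)[...,::-1])
def st():
    s=bot.read_state(); print({k:np.round(s[k],3).tolist() for k in('time_s','position','tcp_rot','force','opening','grasp_force')})
    return s
E
python3 - <<'E'
from h import *
s=st()
for n in('side','top'):
    im,d=bot.capture(n); save(im,n+'0.png'); np.savez(n+'0.npz',im=im,d=d)
    K,D,R,t=cam(n); print(n,np.round(-R.T@t,3),np.round(R[2],2))
    for l in('new_roll_1_center','old_roll_1_center','tray_center','door_handle','spindle_far','spindle_near_hinge','door_hinge','door_face','tape','cap','air_duster'):
        for r in bot.spot_in(l,n): 
            w=c2w(r['at'],n); print(l,round(r['conf'],2),np.round(w,3),w2p(w,n).round()[0])
E
```

```text
pics
{'time_s': 0.0, 'position': [0.182, 0.597, 0.222], 'tcp_rot': [[-0.956, 0.292, -0.001], [0.292, 0.956, -0.002], [0.0, -0.002, -1.0]], 'force': [-0.572, 0.022, -0.688], 'opening': 1.005, 'grasp_force': 0.0}
side [ 0.583 -0.283  0.966] [-0.01  0.54 -0.84]
new_roll_1_center 0.75 [ 0.544 -0.102  0.039] [232. 333.]
new_roll_1_center 0.33 [0.56  0.152 0.025] [242. 237.]
tray_center 0.72 [ 0.679 -0.068  0.001] [288. 323.]
spindle_far 0.42 [0.564 0.154 0.017] [243. 238.]
spindle_near_hinge 0.86 [0.561 0.152 0.024] [242. 238.]
door_hinge 0.71 [0.675 0.138 0.086] [286. 233.]
door_hinge 0.57 [ 0.796 -0.1    0.011] [337. 336.]
door_hinge 0.55 [0.781 0.007 0.101] [333. 281.]
door_face 0.71 [0.563 0.156 0.018] [243. 237.]
tape 0.58 [0.375 0.271 0.016] [180. 201.]
air_duster 0.74 [0.78  0.008 0.102] [333. 280.]
top [0.426 0.249 1.539] [ 0.11  0.   -0.99]
new_roll_1_center 0.74 [ 0.549 -0.1    0.037] [373. 204.]
old_roll_1_center 0.5 [ 0.676 -0.086  0.008] [366. 165.]
tray_center 0.67 [ 0.681 -0.086  0.006] [366. 164.]
tray_center 0.64 [0.675 0.17  0.089] [289. 160.]
spindle_far 0.84 [0.575 0.162 0.018] [290. 195.]
spindle_near_hinge 0.75 [0.568 0.158 0.016] [291. 197.]
door_hinge 0.91 [0.675 0.17  0.088] [289. 160.]
door_face 0.91 [0.573 0.157 0.022] [291. 195.]
tape 0.63 [0.376 0.272 0.014] [254. 257.]
cap 0.59 [ 0.803 -0.107  0.015] [372. 127.]
air_duster 0.92 [0.784 0.02  0.109] [338. 125.]
```

View pics/side0.png

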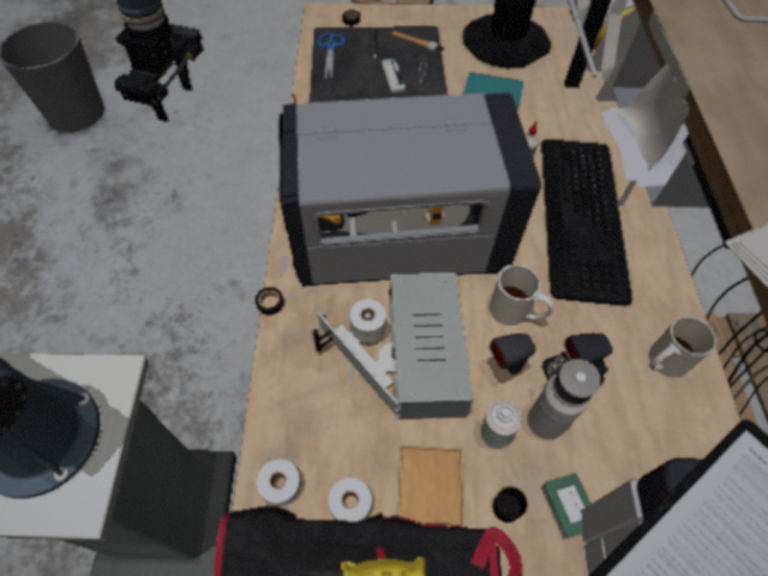

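View pics/top0.png

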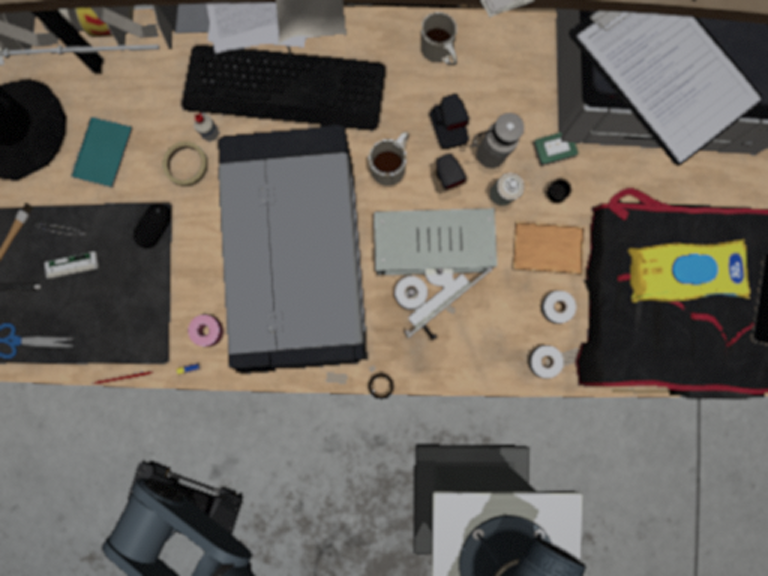

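Side view: fresh rolls at about (185,321) and (233,333) in raw pixels, old roll on the far spindle at (245,213), second white shape near (258,238) by the near spindle, tray at (287,323), door running (215,210)→(265,272). Top view: pink look-alike at (136,220), the old roll at (273,194), something white at (292,183), fresh rolls at (373,204) and (364,241). I'll check the spindle area in a crop and measure.

```bash
python3 - <<'E'
from h import *
S=np.load('side0.npz');T=np.load('top0.npz')
a=cv2.resize(S['im'][190:300,200:320],None,fx=3.3,fy=3.3,interpolation=cv2.INTER_CUBIC)
b=cv2.resize(T['im'][130:240,240:360],None,fx=3.3,fy=3.3,interpolation=cv2.INTER_CUBIC)
save(np.hstack([a,b]),'crop0.png',1)
for n,F in(('side',S),('top',T)):
    P=cloud(F['d'],n); im=F['im'].astype(int); br=im.min(2)
    reg=lambda x0,x1,y0,y1,z0,z1:(P[...,0]>x0)&(P[...,0]<x1)&(P[...,1]>y0)&(P[...,1]<y1)&(P[...,2]>z0)&(P[...,2]<z1)
    print(n,'bench',np.median(P[...,2][reg(.42,.5,-.05,.1,-.02,.02)]))
    m=reg(.4,.62,-.2,-.0,.03,.05); k,l,s,c=cv2.connectedComponentsWithStats(m.astype(np.uint8))
    for i in range(1,k):
        if s[i,4]>60:
            q=P[l==i]; print('fresh',s[i,4],q.mean(0).round(4),cv2.minEnclosingCircle(q[:,:2].astype(np.float32)))
    m=reg(.45,.66,.1,.32,.062,.08); k,l,s,c=cv2.connectedComponentsWithStats(m.astype(np.uint8))
    for i in range(1,k):
        if s[i,4]>8:
            q=P[l==i]; print('old?',s[i,4],c[i].round(),q.mean(0).round(4),cv2.minEnclosingCircle(q[:,:2].astype(np.float32)))
    m=reg(.55,.8,0,.4,.08,.1); print('roof',cv2.minAreaRect(P[m][:,:2].astype(np.float32)),P[m][:,2].mean())
    m=reg(.42,.66,.05,.35,.054,.066)&(br>0); q=P[m]; print('door top pts',len(q))
    m=(im[...,0]-im[...,2]>60)&reg(.58,.8,-.2,.02,-.02,.03); k,l,s,c=cv2.connectedComponentsWithStats(m.astype(np.uint8)); i=1+np.argmax(s[1:,4])
    q=P[l==i];print('tray',len(q),cv2.minAreaRect(q[:,:2].astype(np.float32)),q[:,2].mean())
    for l in('old_roll_1_center','new_roll_1_center','door_handle','roll_door'):
        bot.capture(n)
        for r in bot.trace(l,n): 
            v=r['mask']; q=P[v]; print(l,round(r['conf'],2),v.sum(),np.argwhere(v).mean(0)[::-1].round(),np.median(q,0).round(3))
E
```

```text
side bench -8.495475252841689e-05
fresh 567 [ 0.4312 -0.0739  0.038 ] ((0.429789662361145, -0.0728328675031662), 0.034378375858068466)
fresh 576 [ 0.5464 -0.0999  0.0381] ((0.5460351705551147, -0.1001458540558815), 0.034120410680770874)
old? 179 [230. 179.] [0.524  0.3119 0.071 ] ((0.5254479050636292, 0.3126169741153717), 0.07580578327178955)
old? 394 [245. 210.] [0.5689 0.2141 0.0679] ((0.5689700245857239, 0.21601685881614685), 0.034410253167152405)
old? 10 [224. 221.] [0.512  0.1803 0.0631] ((0.5123145580291748, 0.17967408895492554), 0.011050738394260406)
old? 15 [211. 225.] [0.4786 0.1644 0.0717] ((0.4782779812812805, 0.1676127165555954), 0.005941719748079777)
roof ((0.6760551929473877, 0.2001648098230362), (0.24692262709140778, 0.39970862865448), 0.18554550409317017) 0.08992912854137493
door top pts 515
tray 1987 ((0.6760842204093933, -0.06786759942770004), (0.1188279315829277, 0.10134885460138321), 86.7739486694336) 0.0032745268656572298
new_roll_1_center 0.89 593 [233. 333.] [ 0.546 -0.101  0.038]
new_roll_1_center 0.47 580 [245. 214.] [0.569 0.203 0.067]
door_handle 0.74 1271 
[... 622 characters left out ...]
 0.01332724280655384)
old? 12 [281. 216.] [0.5038 0.1905 0.0641] ((0.5037764310836792, 0.19077345728874207), 0.015626344829797745)
roof ((0.7045568823814392, 0.16057375073432922), (0.19854554533958435, 0.3308340907096863), 5.86660623550415) 0.09062473973214363
door top pts 193
tray 1400 ((0.6801772713661194, -0.08410366624593735), (0.15086087584495544, 0.10818946361541748), 86.90300750732422) 0.004233714255688035
old_roll_1_center 0.34 350 [337. 126.] [0.781 0.022 0.106]
new_roll_1_center 0.74 361 [372. 205.] [ 0.545 -0.098  0.038]
new_roll_1_center 0.51 635 [292. 196.] [0.571 0.154 0.019]
door_handle 0.93 821 [291. 199.] [0.565 0.158 0.019]
roll_door 0.92 816 [292. 198.] [0.567 0.158 0.019]
```

View pics/crop0.png

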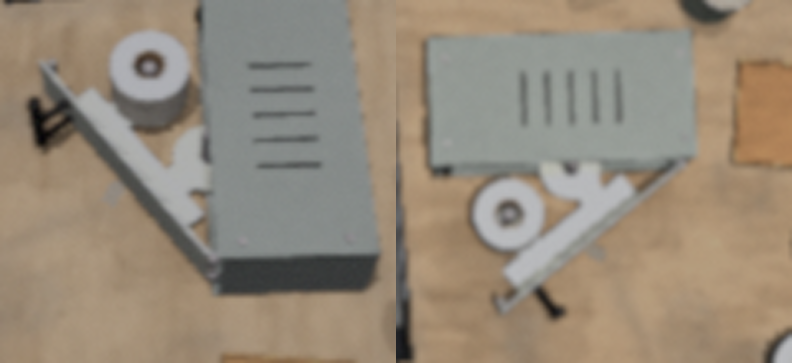

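Only the far spindle clearly bears an old roll (side (245,210) / top (274,194), white, 68 mm high top); the fresh rolls are the 38 mm ones, and the pink one at top (136,220) is to be ignored. Next: cabinet, hinge and handle geometry.

```bash
python3 - <<'E'
from h import *
for n in('top','side'):
    F=np.load(n+'0.npz'); P=cloud(F['d'],n); im=F['im'].astype(int)
    m=((P[...,2]>.083)&(P[...,2]<.097)&(P[...,0]>.58)&(P[...,0]<.78)&(P[...,1]>0.02)&(P[...,1]<.34)).astype(np.uint8)
    k,l,s,c=cv2.connectedComponentsWithStats(cv2.morphologyEx(m,cv2.MORPH_OPEN,np.ones((3,3)))); i=1+np.argmax(s[1:,4]); q=P[l==i]
    r=cv2.minAreaRect(q[:,:2].astype(np.float32)); print(n,s[i],r); print(cv2.boxPoints(r).round(4).tolist())
    for nm,b in(('handle',(.40,.56,.1,.25,.07,.1)),('doortop',(.42,.64,.04,.25,.056,.0655)),):
        m=(P[...,0]>b[0])&(P[...,0]<b[1])&(P[...,1]>b[2])&(P[...,1]<b[3])&(P[...,2]>b[4])&(P[...,2]<b[5])
        q=P[m]; print(nm,len(q),np.c_[np.argwhere(m)[:,::-1],(q*1000).round()][::max(1,len(q)//25)].astype(int).tolist())
    m=(P[...,2]>.14)&(P[...,2]<.2)&(P[...,1]<-.1)&(P[...,0]<.8)&(P[...,0]>.35)
    if m.sum():
        q=P[m];
        for x in np.arange(.36,.8,.06):
            qq=q[abs(q[:,0]-x)<.02]; print('case',round(x,2),len(qq),qq[:,1].max().round(3) if len(qq) else None, qq[:,2].mean().round(3) if len(qq) else None)
E
```

```text
top [ 250  139   81   41 2931] ((0.6792640089988708, 0.1668209284543991), (0.1230601891875267, 0.24555452167987823), 2.4204158782958984)
[[0.6126000285148621, 0.28690001368522644], [0.6230000257492065, 0.041600000113248825], [0.7458999752998352, 0.046799998730421066], [0.7355999946594238, 0.2921000123023987]]
handle 52 [[267, 198, 558, 235, 72], [270, 198, 558, 226, 72], [273, 198, 558, 216, 72], [272, 199, 555, 219, 72], [281, 199, 556, 192, 72], [283, 199, 556, 186, 71], [268, 200, 552, 232, 72], [275, 200, 552, 210, 72], [278, 200, 552, 201, 71], [281, 200, 552, 192, 76], [273, 201, 549, 216, 71], [277, 201, 549, 204, 72], [282, 201, 550, 189, 71], [270, 202, 546, 226, 73], [274, 202, 546, 213, 71], [281, 202, 546, 192, 73], [273, 203, 543, 216, 71], [279, 203, 543, 198, 72], [272, 204, 540, 219, 71], [278, 204, 540, 201, 70], [290, 222, 485, 165, 93], [289, 223, 482, 167, 92], [291, 223, 482, 161, 89], [289, 224, 479, 167, 87], [291, 224, 479, 161, 94], [289, 225, 476, 167, 82]]
doortop 150 [[325, 178, 624, 55, 65], [292, 180, 617, 158, 61], [321, 183, 608, 68, 65], [271, 185, 59
[... 2351 characters left out ...]
5], [218, 216, 495, 199, 59], [220, 218, 501, 192, 61], [240, 219, 555, 187, 65], [240, 220, 555, 185, 64], [220, 221, 501, 185, 57], [249, 221, 580, 184, 61], [224, 223, 512, 178, 58], [213, 226, 483, 167, 61], [228, 228, 523, 164, 56], [233, 231, 538, 152, 63], [235, 234, 543, 143, 63], [238, 239, 552, 130, 62], [243, 243, 565, 119, 62], [247, 247, 576, 107, 63], [250, 252, 583, 94, 61], [253, 256, 591, 83, 61], [258, 261, 604, 71, 59], [260, 265, 609, 61, 56], [266, 268, 624, 53, 59]]
case 0.36 0 None None
case 0.42 942 -0.133 0.176
case 0.48 819 -0.14 0.172
case 0.54 725 -0.148 0.171
case 0.6 605 -0.138 0.164
case 0.66 625 -0.151 0.165
case 0.72 680 -0.157 0.171
case 0.78 79 -0.183 0.196
```

```bash
cat >> h.py <<'E'
H=np.array([.6225,.0505]); PSI=.045
def door(a,x,y):
    t=a+PSI; return H+x*np.array([np.cos(t),np.sin(t)])+y*np.array([-np.sin(t),np.cos(t)])
def yaw(s): R=np.array(s['tcp_rot']); return np.arctan2(R[1,1],R[0,1])
def plan(wps,step=35,start=None):
    """wps: (x,y,z,yaw of tool y in rad, grip[,step])"""
    s=bot.read_state(); p,th=(np.array(s['position']),yaw(s)) if start is None else (np.array(start[:3],float),start[3])
    rows=[]
    for w in wps:
        st_=w[5] if len(w)>5 else step
        t=np.array(w[:3],float); dy=(w[3]-th+np.pi/2)%np.pi-np.pi/2
        n=max(1,int(np.ceil(max(np.linalg.norm(t-p)*1000/st_,abs(dy)/.12))))
        goal=th+dy
        for i in range(n):
            d=(t-p)/(n-i); y=np.array([np.cos(th),np.sin(th),0]); z=np.array([0,0,-1.]); x=np.cross(y,z)
            inc=np.round([d@x*1e3,d@y*1e3,d@z*1e3]).astype(int); r=round(-(goal-th)/(n-i),3)
            rows.append({"xyz":inc.tolist(),"roll":r,"grip":w[4]})
            p=p+(inc[0]*x+inc[1]*y+inc[2]*z)/1e3; th-=r
    for i in range(0,len(rows),5): print(json.dumps(rows[i:i+5]))
    print('end',p.round(4),round(th,4)); return p,th
E
python3 - <<'E'
from h import *
T=np.load('top0.npz');P=cloud(T['d'],'top'); m=(P[...,2]>.2)&(P[...,2]<.35)&(P[...,0]>.3)&(P[...,0]<.8)&(P[...,1]>.2)&(P[...,1]<.7)
print(np.percentile(P[m],[1,99],axis=0).round(3))
t=.65+PSI+np.pi/2; h=door(.65,-.036,.18); print(h)
plan([(.26,.36,.2,t,100),(.38,.15,.18,t,100),(.479,.164,.13,t,100),(.479,.164,.056,t,100,20)])
E
```

```text
[[0.412 0.31  0.249]
 [0.796 0.565 0.283]]
[0.47958069 0.16569579]
[{"xyz": [-16, -23, 3], "roll": -0.11, "grip": 100}, {"xyz": [-13, -24, 2], "roll": -0.11, "grip": 100}, {"xyz": [-11, -26, 3], "roll": -0.11, "grip": 100}, {"xyz": [-8, -27, 2], "roll": -0.11, "grip": 100}, {"xyz": [-5, -27, 3], "roll": -0.11, "grip": 100}]
[{"xyz": [-2, -28, 2], "roll": -0.11, "grip": 100}, {"xyz": [2, -28, 3], "roll": -0.111, "grip": 100}, {"xyz": [4, -27, 2], "roll": -0.11, "grip": 100}, {"xyz": [8, -26, 3], "roll": -0.111, "grip": 100}, {"xyz": [6, -34, 3], "roll": 0.0, "grip": 100}]
[{"xyz": [6, -34, 3], "roll": 0.0, "grip": 100}, {"xyz": [6, -34, 3], "roll": 0.0, "grip": 100}, {"xyz": [6, -34, 3], "roll": 0.0, "grip": 100}, {"xyz": [6, -34, 3], "roll": 0.0, "grip": 100}, {"xyz": [6, -34, 2], "roll": 0.0, "grip": 100}]
[{"xyz": [6, -34, 3], "roll": 0.0, "grip": 100}, {"xyz": [-21, -13, 12], "roll": 0.0, "grip": 100}, {"xyz": [-21, -13, 13], "roll": 0.0, "grip": 100}, {"xyz": [-21, -13, 12], "roll": 0.0, "grip": 100}, {"xyz": [-22, -14, 13], "roll": 0.0, "grip": 100}]
[{"xyz": [0, 0, 18], "roll": 0.0, "grip": 100}, {"xyz": [0, 0, 19], "roll": 0.0, "grip": 100}, {"xyz": [0, 0, 18], "roll": 0.0, "grip": 100}, {"xyz": [0, 0, 19], "roll": 0.0, "grip": 100}]
end [0.4792 0.1641 0.0556] 2.2659
```

Request:
{"api": "move_arm", "payload": {"increments": [{"xyz":[-16,-23,3],"roll":-0.11,"grip":100},{"xyz":[-13,-24,2],"roll":-0.11,"grip":100},{"xyz":[-11,-26,3],"roll":-0.11,"grip":100},{"xyz":[-8,-27,2],"roll":-0.11,"grip":100},{"xyz":[-5,-27,3],"roll":-0.11,"grip":100}]}}

```text
time_s: 2.42
position: [0.2265, 0.4643, 0.2096]
tcp_rot: [[-0.967, -0.256, 0.0], [-0.256, 0.967, 0.0], [-0.0, 0.0, -1.0]]
force: [0.5, 0.1, 1.3]
opening: 0.998
grasp_force: 0.0
```

Request:
{"api": "move_arm", "payload": {"increments": [{"xyz":[-2,-28,2],"roll":-0.11,"grip":100},{"xyz":[2,-28,3],"roll":-0.111,"grip":100},{"xyz":[4,-27,2],"roll":-0.11,"grip":100},{"xyz":[8,-26,3],"roll":-0.111,"grip":100},{"xyz":[6,-34,3],"roll":0.0,"grip":100}]}}

```text
time_s: 2.83
position: [0.276, 0.3291, 0.1967]
tcp_rot: [[-0.764, -0.645, -0.0], [-0.645, 0.764, 0.0], [0.0, 0.0, -1.0]]
force: [0.7, 0.3, -0.6]
opening: 1.0
grasp_force: 0.0
```

Request:
{"api": "move_arm", "payload": {"increments": [{"xyz":[6,-34,3],"roll":0.0,"grip":100},{"xyz":[6,-34,3],"roll":0.0,"grip":100},{"xyz":[6,-34,3],"roll":0.0,"grip":100},{"xyz":[6,-34,3],"roll":0.0,"grip":100},{"xyz":[6,-34,2],"roll":0.0,"grip":100}]}}

```text
time_s: 3.25
position: [0.3635, 0.1789, 0.1827]
tcp_rot: [[-0.768, -0.641, 0.001], [-0.641, 0.768, 0.0], [-0.001, -0.0, -1.0]]
force: [-0.1, 0.1, -0.8]
opening: 1.002
grasp_force: 0.0
```

Request:
{"api": "move_arm", "payload": {"increments": [{"xyz":[6,-34,3],"roll":0.0,"grip":100},{"xyz":[-21,-13,12],"roll":0.0,"grip":100},{"xyz":[-21,-13,13],"roll":0.0,"grip":100},{"xyz":[-21,-13,12],"roll":0.0,"grip":100},{"xyz":[-22,-14,13],"roll":0.0,"grip":100}]}}

```text
time_s: 3.67
position: [0.4805, 0.1637, 0.1292]
tcp_rot: [[-0.769, -0.64, 0.0], [-0.64, 0.769, 0.0], [-0.0, -0.0, -1.0]]
force: [-0.8, -0.1, 0.6]
opening: 1.001
grasp_force: 0.0
```

```bash
python3 - <<'E'
from h import *
s=st(); print(yaw(s))
t=.65+PSI+np.pi/2
p,th=plan([(.479,.164,.056,t,100,20)]); print('--')
W=[]
for a in np.arange(.75,1.551,.1): x,y=door(a,-.036,.18); W.append((x,y,.056,a+PSI+np.pi/2,0,40))
plan(W,start=(*p,th))
E
```

```text
{'time_s': 3.667, 'position': [0.481, 0.164, 0.129], 'tcp_rot': [[-0.769, -0.64, 0.0], [-0.64, 0.769, 0.0], [-0.0, -0.0, -1.0]], 'force': [-0.776, -0.052, 0.598], 'opening': 1.001, 'grasp_force': 0.0}
2.2647060049918
[{"xyz": [0, 0, 18], "roll": -0.0, "grip": 100}, {"xyz": [0, 0, 18], "roll": -0.0, "grip": 100}, {"xyz": [1, 1, 19], "roll": -0.001, "grip": 100}, {"xyz": [0, 0, 18], "roll": -0.0, "grip": 100}]
end [0.4791 0.1639 0.0562] 2.2657
--
[{"xyz": [16, -3, 0], "roll": -0.1, "grip": 0}, {"xyz": [18, -5, 0], "roll": -0.1, "grip": 0}, {"xyz": [18, -4, 0], "roll": -0.1, "grip": 0}, {"xyz": [18, -5, 0], "roll": -0.1, "grip": 0}, {"xyz": [17, -4, 0], "roll": -0.1, "grip": 0}]
[{"xyz": [18, -5, 0], "roll": -0.1, "grip": 0}, {"xyz": [18, -4, 0], "roll": -0.1, "grip": 0}, {"xyz": [18, -5, 0], "roll": -0.1, "grip": 0}, {"xyz": [18, -4, 0], "roll": -0.1, "grip": 0}]
end [0.4431 0.0098 0.0562] 3.1657
```

Request:
{"api": "move_arm", "payload": {"increments": [{"xyz":[0,0,18],"grip":100},{"xyz":[0,0,18],"grip":100},{"xyz":[0,0,19],"grip":100},{"xyz":[0,0,18],"grip":100}]}}

```text
schema error: expected keys xyz, roll, grip
```

Request:
{"api": "move_arm", "payload": {"increments": [{"xyz":[0,0,0],"grip":0},{"xyz":[0,0,0],"grip":0},{"xyz":[0,0,0],"grip":0},{"xyz":[0,0,0],"grip":0},{"xyz":[0,0,0],"grip":0}]}}

```text
schema error: expected keys xyz, roll, grip
```

Request:
{"api": "move_arm", "payload": {"increments": [{"xyz":[0,0,0],"grip":0},{"xyz":[0,0,0],"grip":0},{"xyz":[0,0,0],"grip":0},{"xyz":[0,0,0],"grip":0}]}}

```text
schema error: expected keys xyz, roll, grip
```

Request:
{"api": "move_arm", "payload": {"increments": [{"xyz":[0,0,18],"roll":0,"grip":100},{"xyz":[0,0,18],"roll":0,"grip":100},{"xyz":[0,0,19],"roll":0,"grip":100},{"xyz":[0,0,18],"roll":0,"grip":100}]}}

```text
time_s: 4.0
position: [0.4797, 0.1641, 0.0557]
tcp_rot: [[-0.768, -0.64, 0.001], [-0.64, 0.768, 0.0], [-0.001, -0.0, -1.0]]
force: [0.0, 0.5, 0.1]
opening: 1.0
grasp_force: 0.0
```

Request:
{"api": "move_arm", "payload": {"increments": [{"xyz":[0,0,0],"roll":0,"grip":0},{"xyz":[0,0,0],"roll":0,"grip":0},{"xyz":[0,0,0],"roll":0,"grip":0},{"xyz":[0,0,0],"roll":0,"grip":0},{"xyz":[0,0,0],"roll":0,"grip":0}]}}

```text
time_s: 4.42
position: [0.4801, 0.1643, 0.0577]
tcp_rot: [[-0.768, -0.641, 0.002], [-0.641, 0.768, 0.0], [-0.002, -0.001, -1.0]]
force: [-0.0, 0.2, 0.7]
opening: 0.711
grasp_force: 0.0
```

Request:
{"api": "move_arm", "payload": {"increments": [{"xyz":[0,0,0],"roll":0,"grip":0},{"xyz":[0,0,0],"roll":0,"grip":0},{"xyz":[0,0,0],"roll":0,"grip":0},{"xyz":[0,0,0],"roll":0,"grip":0}]}}

```text
time_s: 4.75
position: [0.4793, 0.1642, 0.0568]
tcp_rot: [[-0.768, -0.641, 0.001], [-0.641, 0.768, 0.0], [-0.0, -0.0, -1.0]]
force: [1.0, 0.0, 0.1]
opening: 0.401
grasp_force: 0.0
```

Request:
{"api": "move_arm", "payload": {"increments": [{"xyz":[0,0,0],"roll":0,"grip":0},{"xyz":[0,0,0],"roll":0,"grip":0},{"xyz":[0,0,0],"roll":0,"grip":0},{"xyz":[0,0,0],"roll":0,"grip":0},{"xyz":[0,0,0],"roll":0,"grip":0}]}}

```text
time_s: 5.17
position: [0.4748, 0.1651, 0.0564]
tcp_rot: [[-0.769, -0.64, -0.009], [-0.64, 0.769, 0.001], [0.006, 0.006, -1.0]]
force: [-5.5, 4.5, 5.7]
opening: 0.127
grasp_force: 30.0
```

Request:
{"api": "move_arm", "payload": {"increments": [{"xyz":[8,-1,0],"roll":-0.05,"grip":0},{"xyz":[8,-2,0],"roll":-0.05,"grip":0},{"xyz":[18,-5,0],"roll":-0.1,"grip":0},{"xyz":[18,-4,0],"roll":-0.1,"grip":0}]}}

```text
time_s: 5.5
position: [0.4492, 0.1191, 0.0564]
tcp_rot: [[-0.539, -0.842, -0.004], [-0.842, 0.539, 0.001], [0.002, 0.004, -1.0]]
force: [-0.4, 1.2, -0.5]
opening: 0.124
grasp_force: 30.0
```

Request:
{"api": "move_arm", "payload": {"increments": [{"xyz":[18,-5,0],"roll":-0.1,"grip":0},{"xyz":[17,-4,0],"roll":-0.1,"grip":0},{"xyz":[18,-5,0],"roll":-0.1,"grip":0}]}}

```text
time_s: 5.75
position: [0.4384, 0.0737, 0.0559]
tcp_rot: [[-0.288, -0.958, -0.001], [-0.957, 0.287, -0.033], [0.032, -0.008, -0.999]]
force: [-3.4, 2.2, 31.5]
opening: 0.124
grasp_force: 30.0
```

Request:
{"api": "move_arm", "payload": {"increments": [{"xyz":[18,-4,0],"roll":-0.1,"grip":0},{"xyz":[18,-5,0],"roll":-0.1,"grip":0},{"xyz":[18,-4,0],"roll":-0.1,"grip":0},{"xyz":[0,0,0],"roll":0,"grip":0}]}}

```text
time_s: 6.08
position: [0.4385, 0.0482, 0.0423]
tcp_rot: [[-0.026, -0.998, 0.049], [-0.99, 0.019, -0.139], [0.138, -0.052, -0.989]]
force: [8.7, -0.3, 28.2]
opening: 0.144
grasp_force: 30.5
```

Request:
{"api": "move_arm", "payload": {"increments": [{"xyz":[0,0,0],"roll":0,"grip":60},{"xyz":[0,0,0],"roll":0,"grip":60},{"xyz":[0,0,0],"roll":0,"grip":60},{"xyz":[0,0,-15],"roll":0,"grip":100},{"xyz":[0,0,-30],"roll":0,"grip":100}]}}

```text
time_s: 6.5
position: [0.4249, 0.0593, 0.0774]
tcp_rot: [[-0.039, -0.999, 0.028], [-0.988, 0.034, -0.153], [0.152, -0.034, -0.988]]
force: [1.6, -0.0, -1.0]
opening: 0.438
grasp_force: 0.6
```

Request:
{"api": "move_arm", "payload": {"increments": [{"xyz":[20,0,-35],"roll":0,"grip":100},{"xyz":[30,0,-30],"roll":0,"grip":100},{"xyz":[40,0,0],"roll":0,"grip":100},{"xyz":[40,0,0],"roll":0,"grip":100}]}}

```text
time_s: 6.83
position: [0.4037, -0.0211, 0.1381]
tcp_rot: [[-0.085, -0.995, 0.058], [-0.967, 0.068, -0.247], [0.242, -0.077, -0.967]]
force: [-0.1, -0.1, 0.0]
opening: 0.743
grasp_force: 0.0
```

```bash
python3 - <<'E'
from h import *
st(); ims=[]
for n,b in(('side',(190,190,330,360)),('top',(240,130,400,260))):
    im,d=bot.capture(n); np.savez(n+'1.npz',im=im,d=d); save(im,n+'1.png',1.5)
    P=cloud(d,n)
    for nm,(x0,x1,y0,y1,z0,z1) in(('fresh',(.4,.62,-.2,0,.03,.05)),('old',(.35,.66,.07,.32,.062,.08)),('handle',(.35,.56,-.1,.1,.083,.1))):
        m=(P[...,0]>x0)&(P[...,0]<x1)&(P[...,1]>y0)&(P[...,1]<y1)&(P[...,2]>z0)&(P[...,2]<z1)
        k,l,s,c=cv2.connectedComponentsWithStats(m.astype(np.uint8))
        for i in range(1,k):
            if s[i,4]>5: q=P[l==i]; print(n,nm,s[i,4],c[i].round(),q.mean(0).round(4),cv2.minEnclosingCircle(q[:,:2].astype(np.float32)))
E
```

```text
{'time_s': 6.833, 'position': [0.404, -0.021, 0.138], 'tcp_rot': [[-0.085, -0.995, 0.058], [-0.967, 0.068, -0.247], [0.242, -0.077, -0.967]], 'force': [-0.128, -0.138, 0.031], 'opening': 0.743, 'grasp_force': 0.0}
side fresh 564 [185. 321.] [ 0.4311 -0.074   0.0381] ((0.4299484193325043, -0.07235075533390045), 0.0339774563908577)
side fresh 577 [233. 333.] [ 0.5462 -0.1001  0.0381] ((0.5460545420646667, -0.10023804754018784), 0.03413547948002815)
side old 197 [226. 179.] [0.5123 0.3109 0.0714] ((0.5149273872375488, 0.31107231974601746), 0.0864422544836998)
side old 428 [211. 232.] [0.4799 0.1467 0.0679] ((0.479424387216568, 0.14810961484909058), 0.03374151885509491)
side old 17 [240. 238.] [0.5571 0.132  0.066 ] ((0.5567800998687744, 0.13100530207157135), 0.005654604639858007)
side old 6 [210. 256.] [0.4802 0.081  0.0635] ((0.4800705313682556, 0.08199508488178253), 0.006900029256939888)
top fresh 309 [373. 204.] [ 0.5476 -0.1002  0.0386] ((0.5479618906974792, -0.10111706703901291), 0.03430682420730591)
top fresh 57 [372. 239.] [ 0.4356 -0.0979  0.0381] ((0.43540364503860474, -0.09662412106990814), 0.02419174276292324)
top old 11 [301. 198.] [0.5597 0.1301 0.0666] ((0.5570323467254639, 0.13147160410881042), 0.005623162258416414)
top old 318 [296. 223.] [0.4814 0.1459 0.0688] ((0.4817019999027252, 0.14623142778873444), 0.033257704228162766)
top old 12 [296. 223.] [0.4818 0.1461 0.0671] ((0.4782432019710541, 0.14746715128421783), 0.003601271891966462)
top old 9 [312. 244.] [0.42   0.0947 0.0641] ((0.4208006262779236, 0.09434162080287933), 0.011221712455153465)
top handle 14 [326. 238.] [0.4395 0.0557 0.0904] ((0.4380277693271637, 0.05613136291503906), 0.005454760976135731)
```

View pics/top1.png

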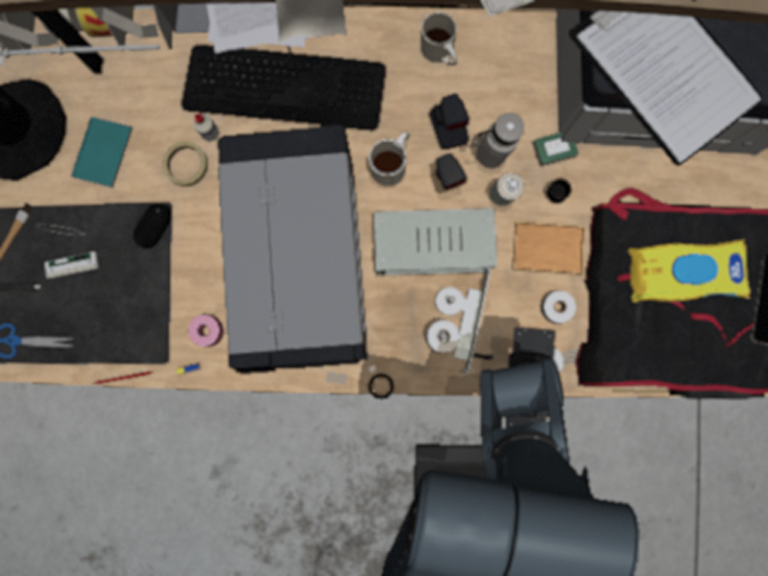

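Top view: door now stands at about 1.3 rad; old roll on far spindle at (296,223), bare near pin at (301,198); fresh rolls unmoved, no second old roll. The tool has tilted — check joints.

```bash
python3 - <<'E'
from h import *
s=bot.read_state(); print(np.round(s['joint_positions'],1),np.round(s['qvel'],2),np.hypot(*s['position'][:2]),yaw(s))
K=cam('side')
E
```

```text
[  -8.8   23.2  120.3  -25.    34.  -163.5] [ 2.48  0.95 -1.42  3.66 -0.11 -0.13] 0.40173785684325836 3.06737124545584
```

Request:
{"api": "move_arm", "payload": {"increments": [{"xyz":[0,0,0],"roll":0.12,"grip":100},{"xyz":[0,0,0],"roll":0.12,"grip":100},{"xyz":[0,0,0],"roll":0.12,"grip":100},{"xyz":[0,0,0],"roll":0.12,"grip":100},{"xyz":[0,0,0],"roll":0.12,"grip":100}]}}

```text
time_s: 7.35
position: [0.4026, -0.0204, 0.1361]
tcp_rot: [[-0.637, -0.769, 0.052], [-0.754, 0.609, -0.245], [0.157, -0.195, -0.968]]
force: [-0.7, 0.5, 0.6]
opening: 0.998
grasp_force: 0.0
```

Request:
{"api": "move_arm", "payload": {"increments": [{"xyz":[0,0,0],"roll":0.12,"grip":100},{"xyz":[0,0,0],"roll":0.12,"grip":100}]}}

```text
time_s: 7.52
position: [0.4026, -0.0203, 0.1361]
tcp_rot: [[-0.802, -0.595, 0.052], [-0.588, 0.771, -0.245], [0.106, -0.227, -0.968]]
force: [0.6, -0.4, -0.4]
opening: 0.998
grasp_force: 0.0
```

```bash
python3 - <<'E'
from h import *
s=st(); print(np.round(s['joint_positions'],1),yaw(s))
# door fit from pins/handle
near=np.array([.557,.1312]); far=np.array([.4807,.1463]); d=far-near; print('spacing',np.linalg.norm(d)); t=np.arctan2(-d[0],d[1]); print('a',t-PSI)
a=t-PSI; print('pred',door(a,.064,.08),door(a,.064,.158))
F=np.load('side1.npz');P=cloud(F['d'],'side').reshape(-1,3); X=np.array([np.cos(t),np.sin(t)]);Y=np.array([-np.sin(t),np.cos(t)])
o=far-.064*X-.158*Y; L=np.c_[(P[:,:2]-o)@X,(P[:,:2]-o)@Y,P[:,2]]*1000
for y in (30,60,90,110,120,130,150,180,200):
    m=(abs(L[:,1]-y)<4)&(L[:,0]>-12)&(L[:,0]<64)&(L[:,2]>0); q=L[m][np.argsort(L[m][:,0])]; print(y,q[:,[0,2]].round().astype(int)[::max(1,len(q)//16)].tolist())
E
```

```text
{'time_s': 7.517, 'position': [0.403, -0.02, 0.136], 'tcp_rot': [[-0.802, -0.595, 0.052], [-0.588, 0.771, -0.245], [0.106, -0.227, -0.968]], 'force': [0.561, -0.425, -0.401], 'opening': 0.998, 'grasp_force': 0.0}
[  -8.5   23.3  120.1  -24.8   34.  -115.1] 2.2284815632737063
spacing 0.07777981743357337
a 1.330417909947963
pred [0.55644688 0.12881337] [0.47993088 0.14395612]
30 [[-11, 2], [-8, 1], [-4, 15], [-4, 60], [-3, 20], [-3, 43], [-3, 34], [-3, 62], [-3, 43], [-2, 55], [0, 62], [24, 1], [29, 1], [34, 2], [41, 2], [49, 2], [56, 1], [60, 0]]
60 [[-11, 0], [-3, 32], [-3, 38], [-3, 51], [-2, 58], [-2, 15], [-2, 59], [-1, 2], [20, 17], [23, 17], [27, 20], [38, 0], [43, 2], [46, 3], [49, 17], [51, 17], [56, 15], [57, 18]]
90 [[-11, 0], [-3, 1], [-3, 58], [-2, 33], [-2, 61], [-1, 41], [0, 1], [19, 17], [23, 22], [27, 18], [31, 21], [38, 16], [42, 19], [48, 19], [54, 18], [58, 17], [63, 17]]
110 [[-11, 2], [-6, 4], [-3, 47], [-2, 32], [-2, 17], [-2, 53], [-2, 51], [-2, 24], [-1, 37], [-1, 63], [0, 63], [2, 60], [20, 17], [22, 20], [26, 19], [29, 17], [42, 0], [48, 0], [53, 18], [59, 19
[... 262 characters left out ...]
55], [0, 63], [21, 18], [27, 18], [40, 1], [47, 52], [49, 49], [50, 66], [51, 44], [53, 70], [56, 35], [58, 67], [60, 26], [62, 61], [64, 67]]
150 [[-11, 4], [-3, 39], [-2, 52], [-1, 38], [-1, 46], [1, 62], [22, 20], [28, 18], [33, 61], [34, 64], [35, 40], [36, 18], [36, 49], [37, 21], [42, 69], [47, 64], [54, 68], [58, 66]]
180 [[37, 66], [37, 59], [40, 65], [40, 58], [41, 45], [41, 49], [41, 68], [42, 68], [43, 37], [43, 62], [44, 66], [44, 67], [45, 67], [46, 71], [48, 66], [49, 69], [51, 71], [51, 66], [52, 66], [53, 67], [54, 68], [54, 71], [56, 67], [56, 68], [58, 70], [59, 69], [60, 66], [61, 69], [62, 69], [62, 69], [64, 69]]
200 [[56, 1], [56, 0], [59, 0], [59, 1], [60, 4], [62, 1]]
```

The tool hit the j6 limit and kept a tilt. The mirror limit (j6=+163) should undo it by the same mechanism; roll there with a raised tool.

Request:
{"api": "move_arm", "payload": {"increments": [{"xyz":[0,0,-30],"roll":0.125,"grip":100},{"xyz":[0,0,-30],"roll":0.125,"grip":100},{"xyz":[0,0,0],"roll":0.125,"grip":100},{"xyz":[0,0,0],"roll":0.125,"grip":100},{"xyz":[0,0,0],"roll":0.125,"grip":100}]}}

```text
time_s: 7.93
position: [0.3996, -0.0054, 0.1948]
tcp_rot: [[-0.998, -0.013, 0.054], [-0.026, 0.969, -0.245], [-0.049, -0.246, -0.968]]
force: [-0.2, -0.4, 0.1]
opening: 0.998
grasp_force: 0.0
```

Request:
{"api": "move_arm", "payload": {"increments": [{"xyz":[0,0,0],"roll":0.125,"grip":100},{"xyz":[0,0,0],"roll":0.125,"grip":100},{"xyz":[0,0,0],"roll":0.125,"grip":100},{"xyz":[0,0,0],"roll":0.125,"grip":100},{"xyz":[0,0,0],"roll":0.125,"grip":100}]}}

```text
time_s: 8.35
position: [0.3992, -0.0055, 0.1941]
tcp_rot: [[-0.818, 0.573, 0.052], [0.546, 0.801, -0.245], [-0.182, -0.172, -0.968]]
force: [-0.1, 0.3, -0.1]
opening: 1.003
grasp_force: 0.0
```

Request:
{"api": "move_arm", "payload": {"increments": [{"xyz":[0,0,0],"roll":0.125,"grip":100},{"xyz":[0,0,0],"roll":0.125,"grip":100},{"xyz":[0,0,0],"roll":0.125,"grip":100},{"xyz":[0,0,0],"roll":0.125,"grip":100},{"xyz":[0,0,0],"roll":0.125,"grip":100}]}}

```text
time_s: 8.77
position: [0.3992, -0.0055, 0.194]
tcp_rot: [[-0.328, 0.943, 0.052], [0.912, 0.33, -0.245], [-0.248, -0.033, -0.968]]
force: [-0.7, -0.8, -0.6]
opening: 1.0
grasp_force: 0.0
```

Request:
{"api": "move_arm", "payload": {"increments": [{"xyz":[0,0,0],"roll":0.125,"grip":100},{"xyz":[0,0,0],"roll":0.125,"grip":100},{"xyz":[0,0,0],"roll":0.125,"grip":100},{"xyz":[0,0,0],"roll":0.125,"grip":100},{"xyz":[0,0,0],"roll":0.125,"grip":100}]}}

```text
time_s: 9.18
position: [0.3992, -0.0055, 0.194]
tcp_rot: [[0.286, 0.957, 0.052], [0.932, -0.266, -0.245], [-0.221, 0.118, -0.968]]
force: [0.2, -0.9, 0.2]
opening: 0.995
grasp_force: 0.0
```

```bash
python3 - <<'E'
from h import *
s=st(); print(np.round(s['joint_positions'],1),yaw(s))
E
```

```text
{'time_s': 9.183, 'position': [0.399, -0.006, 0.194], 'tcp_rot': [[0.286, 0.957, 0.052], [0.932, -0.266, -0.245], [-0.221, 0.118, -0.968]], 'force': [0.246, -0.943, 0.241], 'opening': 0.995, 'grasp_force': 0.0}
[ -6.3  16.1 116.6 -19.8  44.4  23.9] -0.2708378217191368
```

Request:
{"api": "move_arm", "payload": {"increments": [{"xyz":[0,0,0],"roll":0.125,"grip":100},{"xyz":[0,0,0],"roll":0.125,"grip":100},{"xyz":[0,0,0],"roll":0.125,"grip":100},{"xyz":[0,0,0],"roll":0.125,"grip":100},{"xyz":[0,0,0],"roll":0.125,"grip":100}]}}

```text
time_s: 9.6
position: [0.3993, -0.0055, 0.194]
tcp_rot: [[0.792, 0.608, 0.052], [0.601, -0.761, -0.245], [-0.11, 0.225, -0.968]]
force: [-0.2, -0.2, -0.3]
opening: 1.002
grasp_force: 0.0
```

Request:
{"api": "move_arm", "payload": {"increments": [{"xyz":[0,0,0],"roll":0.125,"grip":100},{"xyz":[0,0,0],"roll":0.125,"grip":100},{"xyz":[0,0,0],"roll":0.125,"grip":100},{"xyz":[0,0,0],"roll":0.125,"grip":100},{"xyz":[0,0,0],"roll":0.125,"grip":100}]}}

```text
time_s: 10.02
position: [0.3992, -0.0055, 0.194]
tcp_rot: [[0.998, 0.03, 0.052], [0.042, -0.969, -0.245], [0.043, 0.247, -0.968]]
force: [-0.2, 0.3, -0.2]
opening: 1.003
grasp_force: 0.0
```

Request:
{"api": "move_arm", "payload": {"increments": [{"xyz":[0,0,0],"roll":0.125,"grip":100},{"xyz":[0,0,0],"roll":0.125,"grip":100},{"xyz":[0,0,0],"roll":0.125,"grip":100},{"xyz":[0,0,0],"roll":0.125,"grip":100},{"xyz":[0,0,0],"roll":0.125,"grip":100}]}}

```text
time_s: 10.43
position: [0.3992, -0.0055, 0.194]
tcp_rot: [[0.827, -0.56, 0.052], [-0.533, -0.81, -0.245], [0.179, 0.175, -0.968]]
force: [-0.5, 0.8, 0.4]
opening: 1.004
grasp_force: 0.0
```

Request:
{"api": "move_arm", "payload": {"increments": [{"xyz":[0,0,0],"roll":0.125,"grip":100},{"xyz":[0,0,0],"roll":0.125,"grip":100},{"xyz":[0,0,0],"roll":0.125,"grip":100},{"xyz":[0,0,0],"roll":0.125,"grip":100},{"xyz":[0,0,0],"roll":0.125,"grip":100}]}}

```text
time_s: 10.85
position: [0.3986, -0.0114, 0.1973]
tcp_rot: [[0.357, -0.933, 0.05], [-0.905, -0.358, -0.231], [0.233, 0.037, -0.972]]
force: [-1.1, 0.3, -0.6]
opening: 0.999
grasp_force: 0.0
```

Request:
{"api": "move_arm", "payload": {"increments": [{"xyz":[0,0,0],"roll":0.08,"grip":100}]}}

```text
time_s: 10.93
position: [0.3985, -0.0214, 0.2023]
tcp_rot: [[0.293, -0.955, 0.051], [-0.931, -0.297, -0.211], [0.217, 0.015, -0.976]]
force: [0.8, -1.0, -0.2]
opening: 0.998
grasp_force: 0.0
```

```bash
python3 - <<'E'
from h import *
s=st(); print(np.round(s['joint_positions'],1),yaw(s))
E
```

```text
{'time_s': 10.933, 'position': [0.399, -0.021, 0.202], 'tcp_rot': [[0.293, -0.955, 0.051], [-0.931, -0.297, -0.211], [0.217, 0.015, -0.976]], 'force': [0.8, -0.952, -0.163], 'opening': 0.998, 'grasp_force': 0.0}
[-10.3  14.6 116.4 -16.3  45.1 163.4] -2.8397902762477822
```

Request:
{"api": "move_arm", "payload": {"increments": [{"xyz":[0,0,0],"roll":0.08,"grip":100},{"xyz":[0,0,0],"roll":0.08,"grip":100},{"xyz":[0,0,0],"roll":0.08,"grip":100}]}}

```text
time_s: 11.18
position: [0.3932, -0.0529, 0.2138]
tcp_rot: [[0.088, -0.994, 0.062], [-0.983, -0.097, -0.156], [0.161, -0.047, -0.986]]
force: [0.0, -0.5, -0.4]
opening: 1.0
grasp_force: 0.0
```

Request:
{"api": "move_arm", "payload": {"increments": [{"xyz":[0,0,0],"roll":0.08,"grip":100},{"xyz":[0,0,0],"roll":0.08,"grip":100},{"xyz":[0,0,0],"roll":0.08,"grip":100}]}}

```text
time_s: 11.43
position: [0.3815, -0.0828, 0.2195]
tcp_rot: [[-0.118, -0.99, 0.081], [-0.989, 0.11, -0.104], [0.094, -0.093, -0.991]]
force: [0.3, -0.5, 0.3]
opening: 0.997
grasp_force: 0.0
```

```bash
python3 - <<'E'
from h import *
s=st(); print(np.round(s['joint_positions'],1),yaw(s))
E
```

```text
{'time_s': 11.433, 'position': [0.381, -0.083, 0.219], 'tcp_rot': [[-0.118, -0.99, 0.081], [-0.989, 0.11, -0.104], [0.094, -0.093, -0.991]], 'force': [0.284, -0.51, 0.327], 'opening': 0.997, 'grasp_force': 0.0}
[-26.1  10.2 117.7  -4.6  45.4 163.5] 3.0312245790402885
```

```bash
python3 - <<'E'
from h import *
y=yaw(bot.read_state())
plan([(.41,.10,.22,y+.85,100),(.27,.32,.22,y+1.4,100)],step=36)
E
```

```text
[{"xyz": [-23, -1, 0], "roll": -0.106, "grip": 100}, {"xyz": [-23, -3, 0], "roll": -0.106, "grip": 100}, {"xyz": [-22, -6, 0], "roll": -0.106, "grip": 100}, {"xyz": [-22, -8, 0], "roll": -0.106, "grip": 100}, {"xyz": [-21, -11, 0], "roll": -0.107, "grip": 100}]
[{"xyz": [-19, -13, 0], "roll": -0.106, "grip": 100}, {"xyz": [-18, -14, 0], "roll": -0.107, "grip": 100}, {"xyz": [-16, -16, -1], "roll": -0.106, "grip": 100}, {"xyz": [-32, -6, 0], "roll": -0.069, "grip": 100}, {"xyz": [-32, -8, 0], "roll": -0.069, "grip": 100}]
[{"xyz": [-31, -10, 0], "roll": -0.069, "grip": 100}, {"xyz": [-30, -12, 0], "roll": -0.069, "grip": 100}, {"xyz": [-29, -14, 0], "roll": -0.068, "grip": 100}, {"xyz": [-29, -16, 0], "roll": -0.069, "grip": 100}, {"xyz": [-27, -18, 0], "roll": -0.069, "grip": 100}]
[{"xyz": [-26, -20, 0], "roll": -0.068, "grip": 100}]
end [0.2698 0.32   0.2205] 4.4312
```

Request:
{"api": "move_arm", "payload": {"increments": [{"xyz":[-23,-1,0],"roll":-0.106,"grip":100},{"xyz":[-23,-3,0],"roll":-0.106,"grip":100},{"xyz":[-22,-6,0],"roll":-0.106,"grip":100},{"xyz":[-22,-8,0],"roll":-0.106,"grip":100},{"xyz":[-21,-11,0],"roll":-0.107,"grip":100}]}}

```text
time_s: 11.85
position: [0.3992, 0.0325, 0.2084]
tcp_rot: [[0.406, -0.91, 0.079], [-0.905, -0.413, -0.105], [0.128, -0.029, -0.991]]
force: [0.6, -0.0, -0.4]
opening: 1.0
grasp_force: 0.0
```

Request:
{"api": "move_arm", "payload": {"increments": [{"xyz":[-19,-13,0],"roll":-0.106,"grip":100},{"xyz":[-18,-14,0],"roll":-0.107,"grip":100},{"xyz":[-16,-16,-1],"roll":-0.106,"grip":100},{"xyz":[-32,-6,0],"roll":-0.069,"grip":100},{"xyz":[-32,-8,0],"roll":-0.069,"grip":100}]}}

```text
time_s: 12.27
position: [0.3768, 0.155, 0.1946]
tcp_rot: [[0.765, -0.639, 0.081], [-0.631, -0.768, -0.106], [0.13, 0.029, -0.991]]
force: [-0.7, -0.3, -0.3]
opening: 1.0
grasp_force: 0.0
```

Request:
{"api": "move_arm", "payload": {"increments": [{"xyz":[-31,-10,0],"roll":-0.069,"grip":100},{"xyz":[-30,-12,0],"roll":-0.069,"grip":100},{"xyz":[-29,-14,0],"roll":-0.068,"grip":100},{"xyz":[-29,-16,0],"roll":-0.069,"grip":100},{"xyz":[-27,-18,0],"roll":-0.069,"grip":100}]}}

```text
time_s: 12.68
position: [0.2881, 0.2904, 0.1726]
tcp_rot: [[0.936, -0.343, 0.08], [-0.334, -0.936, -0.107], [0.112, 0.074, -0.991]]
force: [0.6, 0.4, -0.2]
opening: 0.998
grasp_force: 0.0
```

Request:
{"api": "move_arm", "payload": {"increments": [{"xyz":[-26,-20,0],"roll":-0.068,"grip":100},{"xyz":[0,0,0],"roll":0,"grip":100}]}}

```text
time_s: 12.85
position: [0.2693, 0.3202, 0.1679]
tcp_rot: [[0.958, -0.274, 0.08], [-0.265, -0.958, -0.106], [0.105, 0.08, -0.991]]
force: [1.3, 0.1, 0.7]
opening: 1.003
grasp_force: 0.0
```

```bash
python3 - <<'E'
from h import *
s=st(); print(np.round(s['joint_positions'],1),yaw(s))
E
```

```text
{'time_s': 12.85, 'position': [0.269, 0.32, 0.168], 'tcp_rot': [[0.958, -0.274, 0.08], [-0.265, -0.958, -0.106], [0.105, 0.08, -0.991]], 'force': [1.262, 0.071, 0.713], 'opening': 1.003, 'grasp_force': 0.0}
[ 40.2  20.9 112.7 -10.4  47.3 153. ] -1.849441032332403
```

Request:
{"api": "move_arm", "payload": {"increments": [{"xyz":[0,0,0],"roll":0.09,"grip":100},{"xyz":[0,0,0],"roll":0.09,"grip":100},{"xyz":[0,0,0],"roll":0.08,"grip":100},{"xyz":[0,0,0],"roll":0.08,"grip":100},{"xyz":[0,0,0],"roll":0.08,"grip":100}]}}

```text
time_s: 13.27
position: [0.294, 0.2901, 0.176]
tcp_rot: [[0.786, -0.617, 0.039], [-0.614, -0.787, -0.054], [0.064, 0.019, -0.998]]
force: [0.6, 0.2, 0.1]
opening: 0.995
grasp_force: 0.0
```

```bash
python3 - <<'E'
from h import *
s=st(); print(np.round(s['joint_positions'],1),yaw(s))
E
```

```text
{'time_s': 13.267, 'position': [0.294, 0.29, 0.176], 'tcp_rot': [[0.786, -0.617, 0.039], [-0.614, -0.787, -0.054], [0.064, 0.019, -0.998]], 'force': [0.554, 0.153, 0.134], 'opening': 0.995, 'grasp_force': 0.0}
[ 31.9  19.  113.7  -5.2  47.2 163.5] -2.2352974402671073
```

Request:
{"api": "move_arm", "payload": {"increments": [{"xyz":[0,0,0],"roll":0.08,"grip":100},{"xyz":[0,0,0],"roll":0.08,"grip":100},{"xyz":[0,0,0],"roll":0.08,"grip":100}]}}

```text
time_s: 13.52
position: [0.3104, 0.2591, 0.1779]
tcp_rot: [[0.648, -0.762, 0.009], [-0.762, -0.648, 0.004], [0.003, -0.009, -1.0]]
force: [0.2, -0.4, 0.1]
opening: 1.0
grasp_force: 0.0
```

```bash
python3 - <<'E'
from h import *
s=st(); print(np.round(s['joint_positions'],1),yaw(s))
E
```

```text
{'time_s': 13.517, 'position': [0.31, 0.259, 0.178], 'tcp_rot': [[0.648, -0.762, 0.009], [-0.762, -0.648, 0.004], [0.003, -0.009, -1.0]], 'force': [0.165, -0.365, 0.082], 'opening': 1.0, 'grasp_force': 0.0}
[ 23.9  17.6 115.5   0.   46.3 163.5] -2.4369510668148098
```

```bash
cat >> h.py <<'E'
def cur(): 
    s=bot.read_state(); j=s['joint_positions']; return np.array(s['position']),np.radians(j[0]-j[5])
def plan(wps,step=35,start=None):
    """wps: (x,y,z,unwrapped yaw of tool y deg,grip[,step]); j6=j1-yaw is checked"""
    p,th=cur() if start is None else (np.array(start[:3],float),np.radians(start[3])); rows=[]
    for w in wps:
        st_=w[5] if len(w)>5 else step
        t=np.array(w[:3],float); goal=np.radians(w[3]); dy=goal-th
        n=max(1,int(np.ceil(max(np.linalg.norm(t-p)*1000/st_,abs(dy)/.12))))
        for i in range(n):
            d=(t-p)/(n-i); y=np.array([np.cos(th),np.sin(th),0]); z=np.array([0,0,-1.]); x=np.cross(y,z)
            inc=np.round([d@x*1e3,d@y*1e3,d@z*1e3]).astype(int); r=round(-(goal-th)/(n-i),3)+0.
            rows.append({"xyz":inc.tolist(),"roll":r,"grip":w[4]})
            p=p+(inc[0]*x+inc[1]*y+inc[2]*z)/1e3; th-=r
            rr=np.hypot(p[0],p[1]); j6=np.degrees(np.arctan2(p[1],p[0])-np.arcsin(.111/rr)-th)
            if abs(j6)>155 or rr<.385: print('WARN j6',j6,'r',rr)
    for i in range(0,len(rows),5): print(json.dumps(rows[i:i+5]))
    print('end',p.round(4),np.degrees(th).round(1),'j6',j6.round()); return (*p,np.degrees(th))
E
python3 - <<'E'
from h import *
e=plan([(.44,.17,.17,-60,100),(.481,.1463,.14,-11.5,100),(.481,.1463,.035,-11.5,100,25)],step=36)
plan([(.481,.1463,.15,-11.5,0,20)],start=e)
E
```

```text
WARN j6 155.1907853333419 r 0.40763437148702564
[{"xyz": [13, -3, 1], "roll": -0.116, "grip": 100}, {"xyz": [13, -2, 1], "roll": -0.116, "grip": 100}, {"xyz": [13, 0, 1], "roll": -0.116, "grip": 100}, {"xyz": [13, 1, 1], "roll": -0.116, "grip": 100}, {"xyz": [13, 3, 0], "roll": -0.116, "grip": 100}]
[{"xyz": [12, 4, 1], "roll": -0.116, "grip": 100}, {"xyz": [12, 5, 0], "roll": -0.116, "grip": 100}, {"xyz": [11, 7, 1], "roll": -0.116, "grip": 100}, {"xyz": [11, 8, 0], "roll": -0.115, "grip": 100}, {"xyz": [9, 9, 1], "roll": -0.116, "grip": 100}]
[{"xyz": [8, 10, 0], "roll": -0.115, "grip": 100}, {"xyz": [8, 11, 1], "roll": -0.116, "grip": 100}, {"xyz": [3, 5, 4], "roll": -0.106, "grip": 100}, {"xyz": [2, 5, 4], "roll": -0.106, "grip": 100}, {"xyz": [2, 6, 4], "roll": -0.106, "grip": 100}]
[{"xyz": [1, 6, 4], "roll": -0.106, "grip": 100}, {"xyz": [1, 6, 3], "roll": -0.106, "grip": 100}, {"xyz": [0, 6, 4], "roll": -0.105, "grip": 100}, {"xyz": [-1, 6, 3], "roll": -0.106, "grip": 100}, {"xyz": [-1, 5, 4], "roll": -0.105, "grip": 100}]
[{"xyz": [0, 0, 21], "roll": 0.0, "grip": 100}, {"xyz": [0, 0, 21], "roll": 0.0, "grip": 100}, {"xyz": [0, 0, 21], "roll": 0.0, "grip": 100}, {"xyz": [0, 0, 21], "roll": 0.0, "grip": 100}, {"xyz": [0, 0, 21], "roll": 0.0, "grip": 100}]
end [0.4808 0.1468 0.0349] -11.5 j6 16.0
[{"xyz": [0, 0, -19], "roll": 0.0, "grip": 0}, {"xyz": [0, 0, -19], "roll": 0.0, "grip": 0}, {"xyz": [0, 0, -19], "roll": 0.0, "grip": 0}, {"xyz": [0, 0, -19], "roll": 0.0, "grip": 0}, {"xyz": [0, 0, -20], "roll": 0.0, "grip": 0}]
[{"xyz": [0, 0, -19], "roll": 0.0, "grip": 0}]
end [0.4808 0.1468 0.1499] -11.5 j6 16.0
```

Request:
{"api": "move_arm", "payload": {"increments": [{"xyz":[13,-3,1],"roll":-0.116,"grip":100},{"xyz":[13,-2,1],"roll":-0.116,"grip":100},{"xyz":[13,0,1],"roll":-0.116,"grip":100},{"xyz":[13,1,1],"roll":-0.116,"grip":100},{"xyz":[13,3,0],"roll":-0.116,"grip":100}]}}

```text
time_s: 13.93
position: [0.3639, 0.2209, 0.174]
tcp_rot: [[0.962, -0.274, 0.008], [-0.274, -0.962, 0.003], [0.007, -0.005, -1.0]]
force: [0.1, 0.6, 0.0]
opening: 1.005
grasp_force: 0.0
```

Request:
{"api": "move_arm", "payload": {"increments": [{"xyz":[12,4,1],"roll":-0.116,"grip":100},{"xyz":[12,5,0],"roll":-0.116,"grip":100},{"xyz":[11,7,1],"roll":-0.116,"grip":100},{"xyz":[11,8,0],"roll":-0.115,"grip":100},{"xyz":[9,9,1],"roll":-0.116,"grip":100}]}}

```text
time_s: 14.35
position: [0.4183, 0.185, 0.1716]
tcp_rot: [[0.955, 0.297, 0.009], [0.297, -0.955, 0.004], [0.009, -0.001, -1.0]]
force: [0.0, -0.8, 0.5]
opening: 1.004
grasp_force: 0.0
```

Request:
{"api": "move_arm", "payload": {"increments": [{"xyz":[8,10,0],"roll":-0.115,"grip":100},{"xyz":[8,11,1],"roll":-0.116,"grip":100},{"xyz":[3,5,4],"roll":-0.106,"grip":100},{"xyz":[2,5,4],"roll":-0.106,"grip":100},{"xyz":[2,6,4],"roll":-0.106,"grip":100}]}}

```text
time_s: 14.77
position: [0.4554, 0.1624, 0.1587]
tcp_rot: [[0.66, 0.751, 0.008], [0.751, -0.66, 0.004], [0.008, 0.004, -1.0]]
force: [0.4, -0.1, 0.2]
opening: 1.002
grasp_force: 0.0
```

Request:
{"api": "move_arm", "payload": {"increments": [{"xyz":[1,6,4],"roll":-0.106,"grip":100},{"xyz":[1,6,3],"roll":-0.106,"grip":100},{"xyz":[0,6,4],"roll":-0.105,"grip":100},{"xyz":[-1,6,3],"roll":-0.106,"grip":100},{"xyz":[-1,5,4],"roll":-0.105,"grip":100}]}}

```text
time_s: 15.18
position: [0.4812, 0.1479, 0.1409]
tcp_rot: [[0.192, 0.981, 0.008], [0.981, -0.192, 0.004], [0.005, 0.008, -1.0]]
force: [0.2, 0.4, -0.4]
opening: 1.001
grasp_force: 0.0
```

```bash
python3 - <<'E'
from h import *
s=st();p,t=cur(); print(p,np.degrees(t))
e=plan([(.481,.1463,.035,-11.5,100,25)],step=36)
E
```

```text
{'time_s': 15.183, 'position': [0.481, 0.148, 0.141], 'tcp_rot': [[0.192, 0.981, 0.008], [0.981, -0.192, 0.004], [0.005, 0.008, -1.0]], 'force': [0.202, 0.41, -0.391], 'opening': 1.001, 'grasp_force': 0.0}
[0.48121881 0.14792319 0.14092081] -10.88294160388877
[{"xyz": [0, 0, 21], "roll": 0.002, "grip": 100}, {"xyz": [0, 0, 21], "roll": 0.002, "grip": 100}, {"xyz": [-1, 0, 21], "roll": 0.002, "grip": 100}, {"xyz": [0, 0, 21], "roll": 0.002, "grip": 100}, {"xyz": [-1, 0, 22], "roll": 0.003, "grip": 100}]
end [0.4808 0.146  0.0349] -11.5 j6 16.0
```

Request:
{"api": "move_arm", "payload": {"increments": [{"xyz":[0,0,21],"roll":0.002,"grip":100},{"xyz":[0,0,21],"roll":0.002,"grip":100},{"xyz":[-1,0,21],"roll":0.002,"grip":100},{"xyz":[0,0,21],"roll":0.002,"grip":100},{"xyz":[-1,0,22],"roll":0.003,"grip":100}]}}

```text
time_s: 15.6
position: [0.4818, 0.1466, 0.0344]
tcp_rot: [[0.207, 0.978, 0.009], [0.978, -0.207, 0.004], [0.006, 0.008, -1.0]]
force: [-0.2, 0.4, -0.1]
opening: 0.998
grasp_force: 0.0
```

Request:
{"api": "move_arm", "payload": {"increments": [{"xyz":[0,0,0],"roll":0,"grip":0},{"xyz":[0,0,0],"roll":0,"grip":0},{"xyz":[0,0,0],"roll":0,"grip":0},{"xyz":[0,0,0],"roll":0,"grip":0},{"xyz":[0,0,0],"roll":0,"grip":0}]}}

```text
time_s: 16.02
position: [0.482, 0.1469, 0.0366]
tcp_rot: [[0.207, 0.978, 0.01], [0.978, -0.207, 0.004], [0.006, 0.009, -1.0]]
force: [-2.7, -0.0, -0.9]
opening: 0.748
grasp_force: 30.0
```

Request:
{"api": "move_arm", "payload": {"increments": [{"xyz":[0,0,0],"roll":0,"grip":0},{"xyz":[0,0,-10],"roll":0,"grip":0},{"xyz":[0,0,-15],"roll":0,"grip":0},{"xyz":[0,0,-15],"roll":0,"grip":0},{"xyz":[0,0,-20],"roll":0,"grip":0}]}}

```text
time_s: 16.43
position: [0.482, 0.1464, 0.0967]
tcp_rot: [[0.207, 0.978, 0.011], [0.978, -0.207, 0.003], [0.006, 0.01, -1.0]]
force: [-0.6, -0.1, -1.0]
opening: 0.744
grasp_force: 30.0
```

Request:
{"api": "move_arm", "payload": {"increments": [{"xyz":[0,0,-20],"roll":0,"grip":0},{"xyz":[0,0,-20],"roll":0,"grip":0},{"xyz":[0,0,-20],"roll":0,"grip":0}]}}

```text
time_s: 16.68
position: [0.4819, 0.1463, 0.1579]
tcp_rot: [[0.207, 0.978, 0.014], [0.978, -0.207, 0.004], [0.006, 0.013, -1.0]]
force: [0.9, 0.3, -1.9]
opening: 0.747
grasp_force: 30.0
```

```bash
python3 - <<'E'
from h import *
s=st(); S=np.load('side1.npz'); 
for n in('top','side'):
    F=np.load(n+'1.npz'); P=cloud(F['d'],n); im=F['im'].astype(int)
    m=(im[...,0]-im[...,2]>60)&(P[...,0]>.58)&(P[...,0]<.8)&(P[...,1]>-.155)&(P[...,1]<.03)&(P[...,2]<.03)
    k,l,s_,c=cv2.connectedComponentsWithStats(m.astype(np.uint8)); q=P[l==1+np.argmax(s_[1:,4])]
    print(n,q[:,:2].min(0),q[:,:2].max(0)); r=cv2.minAreaRect(q[:,:2].astype(np.float32)); print(cv2.boxPoints(r).round(3).tolist())
E
```

```text
{'time_s': 16.683, 'position': [0.482, 0.146, 0.158], 'tcp_rot': [[0.207, 0.978, 0.014], [0.978, -0.207, 0.004], [0.006, 0.013, -1.0]], 'force': [0.932, 0.262, -1.949], 'opening': 0.747, 'grasp_force': 30.001}
top [ 0.62210624 -0.15497154] [ 0.73934071 -0.0060403 ]
[[0.621999979019165, -0.15399999916553497], [0.7360000014305115, -0.15800000727176666], [0.7419999837875366, -0.009999999776482582], [0.628000020980835, -0.004999999888241291]]
side [ 0.62268934 -0.12929852] [ 0.72965706 -0.00596914]
[[0.6209999918937683, -0.12399999797344208], [0.7260000109672546, -0.12999999523162842], [0.7329999804496765, -0.010999999940395355], [0.628000020980835, -0.004999999888241291]]
```

```bash
python3 - <<'E'
from h import *
e=plan([(.678,-.067,.15,-9,0,34),(.678,-.067,.04,-9,0,25),(.678,-.067,.021,-9,0,10)])
E
```

```text
[{"xyz": [-19, 26, 1], "roll": -0.005, "grip": 0}, {"xyz": [-19, 26, 1], "roll": -0.005, "grip": 0}, {"xyz": [-19, 26, 1], "roll": -0.006, "grip": 0}, {"xyz": [-19, 26, 1], "roll": -0.005, "grip": 0}, {"xyz": [-19, 26, 1], "roll": -0.006, "grip": 0}]
[{"xyz": [-19, 26, 1], "roll": -0.005, "grip": 0}, {"xyz": [-20, 25, 1], "roll": -0.006, "grip": 0}, {"xyz": [-20, 25, 0], "roll": -0.005, "grip": 0}, {"xyz": [-20, 26, 1], "roll": -0.006, "grip": 0}, {"xyz": [0, 0, 22], "roll": 0.0, "grip": 0}]
[{"xyz": [0, 0, 22], "roll": 0.0, "grip": 0}, {"xyz": [0, 0, 22], "roll": 0.0, "grip": 0}, {"xyz": [0, 0, 22], "roll": 0.0, "grip": 0}, {"xyz": [0, 0, 22], "roll": 0.0, "grip": 0}, {"xyz": [0, 0, 9], "roll": 0.0, "grip": 0}]
[{"xyz": [0, 0, 10], "roll": 0.0, "grip": 0}]
end [ 0.6781 -0.0674  0.0209] -9.0 j6 -6.0
```

Request:
{"api": "move_arm", "payload": {"increments": [{"xyz":[-19,26,1],"roll":-0.005,"grip":0},{"xyz":[-19,26,1],"roll":-0.005,"grip":0},{"xyz":[-19,26,1],"roll":-0.006,"grip":0},{"xyz":[-19,26,1],"roll":-0.005,"grip":0},{"xyz":[-19,26,1],"roll":-0.006,"grip":0}]}}

```text
time_s: 17.1
position: [0.5916, 0.0263, 0.153]
tcp_rot: [[0.18, 0.984, 0.014], [0.984, -0.18, 0.003], [0.006, 0.013, -1.0]]
force: [0.8, 1.0, -1.2]
opening: 0.747
grasp_force: 30.0
```

Request:
{"api": "move_arm", "payload": {"increments": [{"xyz":[-19,26,1],"roll":-0.005,"grip":0},{"xyz":[-20,25,1],"roll":-0.006,"grip":0},{"xyz":[-20,25,0],"roll":-0.005,"grip":0},{"xyz":[-20,26,1],"roll":-0.006,"grip":0},{"xyz":[0,0,22],"roll":0.0,"grip":0}]}}

```text
time_s: 17.52
position: [0.6869, -0.0751, 0.1334]
tcp_rot: [[0.162, 0.986, 0.031], [0.987, -0.162, -0.004], [0.001, 0.032, -1.0]]
force: [2.0, -0.1, -0.4]
opening: 0.744
grasp_force: 30.0
```

```bash
python3 - <<'E'
from h import *
s=st(); im,d=bot.capture('side'); save(im,'s2.png',3,(180,190,380,370)); P=cloud(d,'side')
for n in('side','top'):
    im,d=bot.capture(n); P=cloud(d,n)
    m=(P[...,0]>.4)&(P[...,0]<.62)&(P[...,1]>-.14)&(P[...,1]<0)&(P[...,2]>.03)&(P[...,2]<.05)
    k,l,s,c=cv2.connectedComponentsWithStats(m.astype(np.uint8))
    for i in range(1,k):
        if s[i,4]>50: q=P[l==i]; print(n,s[i,4],q.mean(0).round(4),cv2.minEnclosingCircle(q[:,:2].astype(np.float32)))
plan([(.678,-.067,.04,-9,0,25),(.678,-.067,.021,-9,0,10)])
E
```

```text
{'time_s': 17.517, 'position': [0.687, -0.075, 0.133], 'tcp_rot': [[0.162, 0.986, 0.031], [0.987, -0.162, -0.004], [0.001, 0.032, -1.0]], 'force': [2.017, -0.114, -0.406], 'opening': 0.744, 'grasp_force': 30.0}
side 568 [ 0.4311 -0.074   0.038 ] ((0.43003466725349426, -0.07284191995859146), 0.03404834866523743)
side 579 [ 0.5462 -0.1     0.0381] ((0.5462721586227417, -0.09977447241544724), 0.033948011696338654)
top 135 [ 0.5495 -0.0826  0.0387] ((0.5477923154830933, -0.0922381654381752), 0.03201143816113472)
[{"xyz": [0, 0, 22], "roll": 0.0, "grip": 0}, {"xyz": [0, 1, 21], "roll": 0.0, "grip": 0}, {"xyz": [1, 0, 22], "roll": 0.0, "grip": 0}, {"xyz": [0, 1, 21], "roll": 0.0, "grip": 0}, {"xyz": [0, 0, 10], "roll": 0.0, "grip": 0}]
[{"xyz": [0, 0, 9], "roll": 0.0, "grip": 0}]
end [ 0.6782 -0.0674  0.0212] -9.0 j6 -6.0
```

View pics/s2.png

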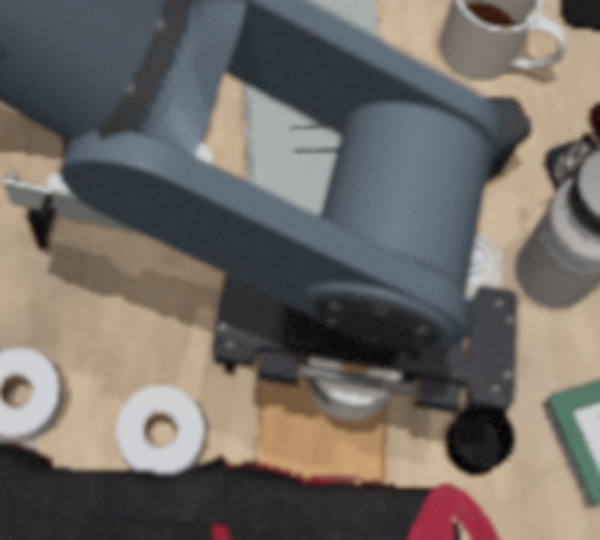

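Roll still in the grip above the tray (crop (345,395)), fresh rolls unmoved at crop (15,390) and (160,430). Lower and release.

Request:
{"api": "move_arm", "payload": {"increments": [{"xyz":[0,0,22],"roll":0.0,"grip":0},{"xyz":[0,1,21],"roll":0.0,"grip":0},{"xyz":[1,0,22],"roll":0.0,"grip":0},{"xyz":[0,1,21],"roll":0.0,"grip":0},{"xyz":[0,0,10],"roll":0.0,"grip":0}]}}

```text
time_s: 18.08
position: [0.6792, -0.0654, 0.0301]
tcp_rot: [[0.157, 0.988, 0.009], [0.988, -0.157, 0.004], [0.006, 0.008, -1.0]]
force: [-1.5, -0.2, -2.2]
opening: 0.747
grasp_force: 30.0
```

Request:
{"api": "move_arm", "payload": {"increments": [{"xyz":[0,0,6],"roll":0.0,"grip":0},{"xyz":[0,0,3],"roll":0.0,"grip":0},{"xyz":[0,0,0],"roll":0.0,"grip":0}]}}

```text
time_s: 18.33
position: [0.6809, -0.0665, 0.0228]
tcp_rot: [[0.158, 0.987, 0.012], [0.987, -0.158, 0.003], [0.005, 0.011, -1.0]]
force: [-0.3, -0.3, -0.9]
opening: 0.746
grasp_force: 30.0
```

Request:
{"api": "move_arm", "payload": {"increments": [{"xyz":[0,0,0],"roll":0.0,"grip":95},{"xyz":[0,0,0],"roll":0.0,"grip":95},{"xyz":[0,0,0],"roll":0.0,"grip":95},{"xyz":[0,0,-20],"roll":0.0,"grip":95},{"xyz":[0,0,-30],"roll":0.0,"grip":100}]}}

```text
time_s: 18.75
position: [0.6777, -0.0664, 0.0702]
tcp_rot: [[0.159, 0.987, 0.005], [0.987, -0.159, 0.005], [0.006, 0.004, -1.0]]
force: [0.2, 0.7, 0.7]
opening: 0.956
grasp_force: 0.0
```

```bash
python3 - <<'E'
from h import *
s=st(); print(cur())
e=plan([(.67,-.06,.15,-5,100),(.547,-.0945,.12,0,100),(.547,-.0945,.012,0,100,28)])
E
```

```text
{'time_s': 18.75, 'position': [0.678, -0.066, 0.07], 'tcp_rot': [[0.159, 0.987, 0.005], [0.987, -0.159, 0.005], [0.006, 0.004, -1.0]], 'force': [0.24, 0.712, 0.708], 'opening': 0.956, 'grasp_force': 0.0}
(array([ 0.67773037, -0.06636282,  0.07015396]), np.float64(-0.1550571734791341))
[{"xyz": [2, -3, -27], "roll": -0.023, "grip": 100}, {"xyz": [2, -3, -26], "roll": -0.022, "grip": 100}, {"xyz": [1, -3, -27], "roll": -0.023, "grip": 100}, {"xyz": [-11, -30, 8], "roll": -0.022, "grip": 100}, {"xyz": [-11, -30, 7], "roll": -0.022, "grip": 100}]
[{"xyz": [-10, -30, 8], "roll": -0.022, "grip": 100}, {"xyz": [-9, -30, 7], "roll": -0.021, "grip": 100}, {"xyz": [0, 0, 27], "roll": 0.0, "grip": 100}, {"xyz": [0, 0, 27], "roll": 0.0, "grip": 100}, {"xyz": [0, 0, 27], "roll": 0.0, "grip": 100}]
[{"xyz": [0, 0, 27], "roll": 0.0, "grip": 100}]
end [ 0.5474 -0.0947  0.0122] -0.0 j6 -21.0
```

Request:
{"api": "move_arm", "payload": {"increments": [{"xyz":[2,-3,-27],"roll":-0.023,"grip":100},{"xyz":[2,-3,-26],"roll":-0.022,"grip":100},{"xyz":[1,-3,-27],"roll":-0.023,"grip":100},{"xyz":[-11,-30,8],"roll":-0.022,"grip":100},{"xyz":[-11,-30,7],"roll":-0.022,"grip":100}]}}

```text
time_s: 19.17
position: [0.6126, -0.0786, 0.1402]
tcp_rot: [[0.044, 0.999, 0.021], [0.999, -0.044, 0.0], [0.001, 0.021, -1.0]]
force: [-0.8, -0.5, -0.4]
opening: 1.003
grasp_force: 0.0
```

Request:
{"api": "move_arm", "payload": {"increments": [{"xyz":[-10,-30,8],"roll":-0.022,"grip":100},{"xyz":[-9,-30,7],"roll":-0.021,"grip":100},{"xyz":[0,0,0],"roll":0.0,"grip":100}]}}

```text
time_s: 19.42
position: [0.5408, -0.0939, 0.1195]
tcp_rot: [[0.005, 1.0, -0.0], [1.0, -0.005, 0.007], [0.007, -0.0, -1.0]]
force: [-1.3, 0.3, -0.4]
opening: 0.998
grasp_force: 0.0
```

```bash
python3 - <<'E'
from h import *
s=st()
im,d=bot.capture('side'); save(im,'s3.png',3,(150,220,350,384)); P=cloud(d,'side')
m=(P[...,0]>.4)&(P[...,0]<.62)&(P[...,1]>-.14)&(P[...,1]<0)&(P[...,2]>.03)&(P[...,2]<.05)
k,l,c_,c=cv2.connectedComponentsWithStats(m.astype(np.uint8))
for i in range(1,k):
    if c_[i,4]>50: q=P[l==i]; print(c_[i,4],q.mean(0).round(4),cv2.minEnclosingCircle(q[:,:2].astype(np.float32)))
m=(P[...,0]>.62)&(P[...,0]<.74)&(P[...,1]>-.12)&(P[...,1]<0)&(P[...,2]>.045)&(P[...,2]<.06); q=P[m]; print('old',len(q),q.mean(0),q[:,2].std())
plan([(.547,-.095,.012,0,100,28)])
E
```

```text
{'time_s': 19.417, 'position': [0.541, -0.094, 0.119], 'tcp_rot': [[0.005, 1.0, -0.0], [1.0, -0.005, 0.007], [0.007, -0.0, -1.0]], 'force': [-1.317, 0.288, -0.358], 'opening': 0.998, 'grasp_force': 0.0}
136 [ 0.4153 -0.0862  0.038 ] ((0.42683273553848267, -0.07521738857030869), 0.03381287679076195)
354 [ 0.5467 -0.1116  0.0384] ((0.5458682179450989, -0.10142654180526733), 0.03397451713681221)
old 524 [ 0.68026135 -0.06673682  0.05248027] 0.0018838073579973305
[{"xyz": [0, 0, 27], "roll": 0.0, "grip": 100}, {"xyz": [0, 1, 27], "roll": 0.0, "grip": 100}, {"xyz": [0, 0, 27], "roll": 0.0, "grip": 100}, {"xyz": [0, 1, 27], "roll": 0.0, "grip": 100}]
end [ 0.5472 -0.0946  0.0125] -0.0 j6 -21.0
```

View pics/s3.png

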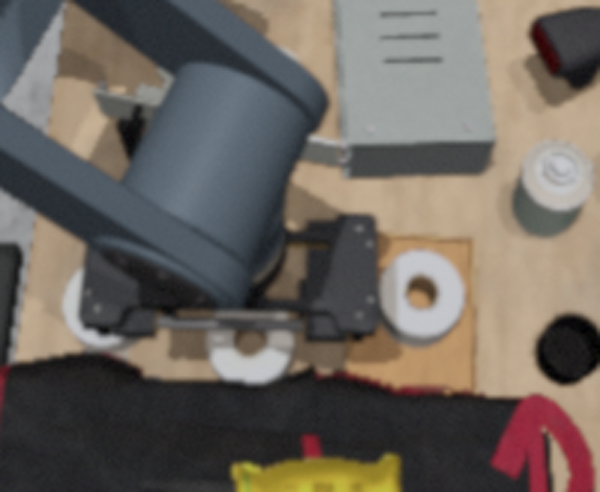

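The old roll stands upright in the tray (crop (420,292), top 52 mm). Pick the inner fresh roll.

Request:
{"api": "move_arm", "payload": {"increments": [{"xyz":[0,0,27],"roll":0.0,"grip":100},{"xyz":[0,0,27],"roll":0.0,"grip":100},{"xyz":[0,0,27],"roll":0.0,"grip":100},{"xyz":[0,0,26],"roll":0.0,"grip":100},{"xyz":[0,0,0],"roll":0.0,"grip":100}]}}

```text
time_s: 19.88
position: [0.5494, -0.0938, 0.0101]
tcp_rot: [[0.004, 1.0, 0.006], [1.0, -0.004, 0.006], [0.006, 0.006, -1.0]]
force: [-0.4, -1.2, -0.8]
opening: 0.999
grasp_force: 0.0
```

Request:
{"api": "move_arm", "payload": {"increments": [{"xyz":[0,0,0],"roll":0.0,"grip":0},{"xyz":[0,0,0],"roll":0.0,"grip":0},{"xyz":[0,0,0],"roll":0.0,"grip":0},{"xyz":[0,0,0],"roll":0.0,"grip":0},{"xyz":[0,0,0],"roll":0.0,"grip":0}]}}

```text
time_s: 20.3
position: [0.5514, -0.0947, 0.0153]
tcp_rot: [[0.004, 1.0, 0.014], [1.0, -0.004, 0.002], [0.003, 0.014, -1.0]]
force: [-1.1, 0.9, 3.8]
opening: 0.772
grasp_force: 30.0
```

Request:
{"api": "move_arm", "payload": {"increments": [{"xyz":[0,0,-10],"roll":0.0,"grip":0},{"xyz":[15,0,0],"roll":0.0,"grip":0},{"xyz":[20,0,0],"roll":0.0,"grip":0},{"xyz":[20,0,0],"roll":0.0,"grip":0},{"xyz":[10,0,0],"roll":0.0,"grip":0}]}}

```text
time_s: 20.72
position: [0.5501, -0.0277, 0.0248]
tcp_rot: [[0.003, 1.0, 0.011], [1.0, -0.003, 0.004], [0.004, 0.011, -1.0]]
force: [-0.4, -0.2, -1.8]
opening: 0.768
grasp_force: 30.0
```

Request:
{"api": "move_arm", "payload": {"increments": [{"xyz":[0,0,10],"roll":0.0,"grip":0},{"xyz":[0,0,0],"roll":0.0,"grip":0},{"xyz":[0,0,0],"roll":0.0,"grip":0}]}}

```text
time_s: 20.97
position: [0.5514, -0.0295, 0.014]
tcp_rot: [[0.004, 1.0, 0.013], [1.0, -0.004, 0.004], [0.004, 0.013, -1.0]]
force: [0.7, 2.6, 3.4]
opening: 0.773
grasp_force: 29.9
```

```bash
python3 - <<'E'
from h import *
s=st()
E
```

```text
{'time_s': 20.967, 'position': [0.551, -0.029, 0.014], 'tcp_rot': [[0.004, 1.0, 0.013], [1.0, -0.004, 0.004], [0.004, 0.013, -1.0]], 'force': [0.678, 2.633, 3.373], 'opening': 0.773, 'grasp_force': 29.916}
```

Request:
{"api": "move_arm", "payload": {"increments": [{"xyz":[0,0,0],"roll":0.0,"grip":100},{"xyz":[0,0,0],"roll":0.0,"grip":100},{"xyz":[0,0,0],"roll":0.0,"grip":100},{"xyz":[0,0,0],"roll":0.0,"grip":100},{"xyz":[-6,0,0],"roll":0.0,"grip":100}]}}

```text
time_s: 21.38
position: [0.55, -0.0352, 0.0136]
tcp_rot: [[0.004, 1.0, 0.01], [1.0, -0.004, 0.004], [0.004, 0.01, -1.0]]
force: [0.4, 0.2, -0.6]
opening: 0.986
grasp_force: 0.0
```

```bash
python3 - <<'E'
from h import *
s=st(); print(cur())
im,d=bot.capture('side'); P=cloud(d,'side')
m=(P[...,0]>.5)&(P[...,0]<.6)&(P[...,1]>-.08)&(P[...,1]<0.01)&(P[...,2]>.033)&(P[...,2]<.042)
q=P[m]; print(len(q),q.mean(0),cv2.minEnclosingCircle(q[:,:2].astype(np.float32)))
E
```

```text
{'time_s': 21.383, 'position': [0.55, -0.035, 0.014], 'tcp_rot': [[0.004, 1.0, 0.01], [1.0, -0.004, 0.004], [0.004, 0.01, -1.0]], 'force': [0.412, 0.161, -0.604], 'opening': 0.986, 'grasp_force': 0.0}
(array([ 0.55002467, -0.03520498,  0.01357308]), np.float64(0.005384546579407007))
174 [ 0.55377801 -0.05195961  0.03736714] ((0.5453709959983826, -0.03452618792653084), 0.03923321142792702)
```

Request:
{"api": "move_arm", "payload": {"increments": [{"xyz":[0,0,0],"roll":-0.12,"grip":100},{"xyz":[0,0,0],"roll":-0.12,"grip":100},{"xyz":[0,0,0],"roll":-0.12,"grip":100},{"xyz":[0,0,0],"roll":-0.12,"grip":100},{"xyz":[0,0,0],"roll":-0.12,"grip":100}]}}

```text
time_s: 21.85
position: [0.5505, -0.0359, 0.0138]
tcp_rot: [[-0.566, 0.825, 0.011], [0.825, 0.566, 0.003], [-0.003, 0.011, -1.0]]
force: [-0.4, 0.2, -0.5]
opening: 1.002
grasp_force: 0.0
```

Request:
{"api": "move_arm", "payload": {"increments": [{"xyz":[0,0,0],"roll":-0.12,"grip":100},{"xyz":[0,0,0],"roll":-0.12,"grip":100},{"xyz":[0,0,0],"roll":-0.12,"grip":100},{"xyz":[0,0,0],"roll":-0.12,"grip":100},{"xyz":[0,0,0],"roll":-0.12,"grip":100}]}}

```text
time_s: 22.27
position: [0.5505, -0.0359, 0.0138]
tcp_rot: [[-0.932, 0.361, 0.011], [0.361, 0.932, 0.003], [-0.009, 0.007, -1.0]]
force: [-0.4, 0.9, 0.1]
opening: 1.003
grasp_force: 0.0
```

Request:
{"api": "move_arm", "payload": {"increments": [{"xyz":[0,0,0],"roll":-0.12,"grip":100},{"xyz":[0,0,0],"roll":-0.12,"grip":100},{"xyz":[0,0,0],"roll":-0.12,"grip":100},{"xyz":[0,0,0],"roll":0,"grip":100}]}}

```text
time_s: 22.6
position: [0.5505, -0.0359, 0.0137]
tcp_rot: [[-1.0, 0.013, 0.011], [0.013, 1.0, 0.003], [-0.011, 0.004, -1.0]]
force: [-0.1, 0.1, -1.4]
opening: 0.996
grasp_force: 0.0
```

```bash
python3 - <<'E'
from h import *
s=st(); print(cur())
im,d=bot.capture('side'); P=cloud(d,'side')
m=(P[...,0]>.5)&(P[...,0]<.6)&(P[...,1]>-.08)&(P[...,1]<0.01)&(P[...,2]>.033)&(P[...,2]<.042)
q=P[m]; print(len(q),q.mean(0),cv2.minEnclosingCircle(q[:,:2].astype(np.float32)))
# pins as seen now
for n in('side','top'):
    im,d=bot.capture(n); P=cloud(d,n)
    for c0 in((.557,.131),(.481,.146)):
        m=(np.hypot(P[...,0]-c0[0],P[...,1]-c0[1])<.02)&(P[...,2]>.055)&(P[...,2]<.075); q=P[m]
        if len(q): print(n,c0,len(q),q.mean(0).round(4),np.median(q,0).round(4))
E
```

```text
{'time_s': 22.6, 'position': [0.551, -0.036, 0.014], 'tcp_rot': [[-1.0, 0.013, 0.011], [0.013, 1.0, 0.003], [-0.011, 0.004, -1.0]], 'force': [-0.091, 0.118, -1.441], 'opening': 0.996, 'grasp_force': 0.0}
(array([ 0.55054289, -0.03587255,  0.01374544]), np.float64(1.5662458551415592))
0 [nan nan nan] ((0.0, 0.0), 0.0)
side (0.481, 0.146) 1 [0.4765 0.1429 0.0559] [0.4765 0.1429 0.0559]
top (0.557, 0.131) 15 [0.5582 0.1312 0.0678] [0.5573 0.1304 0.0667]
top (0.481, 0.146) 15 [0.4816 0.1463 0.0658] [0.4827 0.1473 0.0647]<stdin>:5: RuntimeWarning: Mean of empty slice.
  ret = um.true_divide(
```

Request:
{"api": "move_arm", "payload": {"increments": [{"xyz":[0,0,0],"roll":0.0,"grip":0},{"xyz":[0,0,0],"roll":0.0,"grip":0},{"xyz":[0,0,0],"roll":0.0,"grip":0},{"xyz":[0,0,0],"roll":0.0,"grip":0},{"xyz":[0,0,0],"roll":0.0,"grip":0}]}}

```text
time_s: 23.17
position: [0.5505, -0.0353, 0.0138]
tcp_rot: [[-1.0, 0.015, 0.011], [0.015, 1.0, 0.004], [-0.011, 0.004, -1.0]]
force: [-0.2, 0.8, 0.7]
opening: 0.769
grasp_force: 30.0
```

Request:
{"api": "move_arm", "payload": {"increments": [{"xyz":[0,0,-15],"roll":0.0,"grip":0},{"xyz":[0,0,-25],"roll":0.0,"grip":0},{"xyz":[0,0,-30],"roll":0.0,"grip":0},{"xyz":[0,0,-30],"roll":0.0,"grip":0}]}}

```text
time_s: 23.5
position: [0.5484, -0.0355, 0.114]
tcp_rot: [[-1.0, 0.015, 0.008], [0.015, 1.0, 0.004], [-0.008, 0.004, -1.0]]
force: [0.2, -0.1, -0.7]
opening: 0.773
grasp_force: 30.0
```

```bash
python3 - <<'E'
from h import *
s=st(); print(cur())
e=plan([(.5578,.1313,.105,50,0,24)])
E
```

```text
{'time_s': 23.5, 'position': [0.548, -0.036, 0.114], 'tcp_rot': [[-1.0, 0.015, 0.008], [0.015, 1.0, 0.004], [-0.008, 0.004, -1.0]], 'force': [0.155, -0.127, -0.702], 'opening': 0.773, 'grasp_force': 30.009}
(array([ 0.54836803, -0.0355232 ,  0.11401653]), np.float64(1.5612628260801125))
[{"xyz": [-1, 24, 1], "roll": 0.098, "grip": 0}, {"xyz": [1, 24, 1], "roll": 0.098, "grip": 0}, {"xyz": [4, 24, 1], "roll": 0.099, "grip": 0}, {"xyz": [6, 23, 2], "roll": 0.098, "grip": 0}, {"xyz": [8, 22, 1], "roll": 0.099, "grip": 0}]
[{"xyz": [10, 22, 2], "roll": 0.098, "grip": 0}, {"xyz": [12, 20, 1], "roll": 0.099, "grip": 0}]
end [0.5578 0.1312 0.105 ] 50.0 j6 -48.0
```

Request:
{"api": "move_arm", "payload": {"increments": [{"xyz":[-1,24,1],"roll":0.098,"grip":0},{"xyz":[1,24,1],"roll":0.098,"grip":0},{"xyz":[4,24,1],"roll":0.099,"grip":0},{"xyz":[6,23,2],"roll":0.098,"grip":0},{"xyz":[8,22,1],"roll":0.099,"grip":0}]}}

```text
time_s: 23.92
position: [0.5557, 0.0847, 0.1081]
tcp_rot: [[-0.872, 0.49, 0.01], [0.49, 0.872, 0.004], [-0.007, 0.008, -1.0]]
force: [0.3, -0.6, -0.9]
opening: 0.768
grasp_force: 30.0
```

Request:
{"api": "move_arm", "payload": {"increments": [{"xyz":[10,22,2],"roll":0.098,"grip":0},{"xyz":[12,20,1],"roll":0.099,"grip":0},{"xyz":[0,0,0],"roll":0.0,"grip":0},{"xyz":[0,0,0],"roll":0.0,"grip":0}]}}

```text
time_s: 24.25
position: [0.5592, 0.1321, 0.1052]
tcp_rot: [[-0.765, 0.644, 0.01], [0.644, 0.765, 0.003], [-0.006, 0.009, -1.0]]
force: [0.2, -0.3, -2.1]
opening: 0.766
grasp_force: 30.0
```

```bash
python3 - <<'E'
from h import *
s=st(); print(cur())
im,d=bot.capture('side'); save(im,'s4.png',4,(190,180,310,300))
P=cloud(d,'side'); m=(np.hypot(P[...,0]-.558,P[...,1]-.131)<.04)&(P[...,2]>.122)&(P[...,2]<.136); q=P[m]; print(len(q),q.mean(0).round(4),cv2.minEnclosingCircle(q[:,:2].astype(np.float32)) if len(q) else 0)
e=plan([(.5578,.1313,.105,50,0,24)])
E
```

```text
{'time_s': 24.25, 'position': [0.559, 0.132, 0.105], 'tcp_rot': [[-0.765, 0.644, 0.01], [0.644, 0.765, 0.003], [-0.006, 0.009, -1.0]], 'force': [0.18, -0.254, -2.091], 'opening': 0.766, 'grasp_force': 30.009}
(array([0.55920241, 0.13208383, 0.10515341]), np.float64(0.8730498762193672))
172 [0.5776 0.1216 0.1288] ((0.5705292224884033, 0.12747740745544434), 0.03285544365644455)
[{"xyz": [1, -1, 0], "roll": -0.001, "grip": 0}]
end [0.5579 0.131  0.1052] 50.0 j6 -48.0
```

View pics/s4.png

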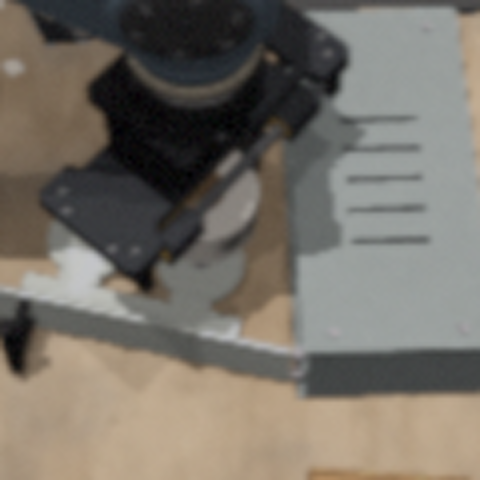

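Crop shows roll in the grip at (230,200) over the near disc. Lower in small steps watching the force.

Request:
{"api": "move_arm", "payload": {"increments": [{"xyz":[1,-1,8],"roll":0.0,"grip":0},{"xyz":[0,0,8],"roll":0.0,"grip":0},{"xyz":[0,0,8],"roll":0.0,"grip":0},{"xyz":[0,0,5],"roll":0.0,"grip":0}]}}

```text
time_s: 24.63
position: [0.5577, 0.1302, 0.075]
tcp_rot: [[-0.761, 0.648, 0.008], [0.648, 0.761, 0.004], [-0.004, 0.008, -1.0]]
force: [-1.8, 2.0, 1.8]
opening: 0.765
grasp_force: 30.0
```

Request:
{"api": "move_arm", "payload": {"increments": [{"xyz":[0,0,4],"roll":0.0,"grip":0},{"xyz":[0,0,0],"roll":0.0,"grip":0}]}}

```text
time_s: 24.8
position: [0.5572, 0.1308, 0.071]
tcp_rot: [[-0.762, 0.648, 0.007], [0.648, 0.762, 0.004], [-0.003, 0.007, -1.0]]
force: [-1.6, 0.3, -3.1]
opening: 0.771
grasp_force: 30.0
```

Request:
{"api": "move_arm", "payload": {"increments": [{"xyz":[0,0,6],"roll":0.0,"grip":0},{"xyz":[0,0,6],"roll":0.0,"grip":0},{"xyz":[0,0,6],"roll":0.0,"grip":0}]}}

```text
time_s: 25.05
position: [0.5582, 0.1317, 0.0542]
tcp_rot: [[-0.762, 0.647, 0.01], [0.648, 0.762, 0.004], [-0.005, 0.01, -1.0]]
force: [-3.9, 3.5, 2.3]
opening: 0.765
grasp_force: 30.0
```

Request:
{"api": "move_arm", "payload": {"increments": [{"xyz":[0,0,7],"roll":0.0,"grip":0},{"xyz":[0,0,7],"roll":0.0,"grip":0},{"xyz":[0,0,4],"roll":0.0,"grip":0},{"xyz":[0,0,0],"roll":0.0,"grip":0}]}}

```text
time_s: 25.38
position: [0.5579, 0.1315, 0.0351]
tcp_rot: [[-0.762, 0.647, 0.008], [0.647, 0.762, 0.004], [-0.004, 0.008, -1.0]]
force: [-2.6, 4.2, -4.1]
opening: 0.768
grasp_force: 30.0
```

Request:
{"api": "move_arm", "payload": {"increments": [{"xyz":[0,0,3],"roll":0.0,"grip":0},{"xyz":[0,0,0],"roll":0.0,"grip":92},{"xyz":[0,0,0],"roll":0.0,"grip":92},{"xyz":[0,0,0],"roll":0.0,"grip":92},{"xyz":[0,0,0],"roll":0.0,"grip":92}]}}

```text
time_s: 25.8
position: [0.561, 0.1306, 0.0342]
tcp_rot: [[-0.762, 0.647, 0.015], [0.647, 0.762, 0.003], [-0.009, 0.012, -1.0]]
force: [0.5, -0.3, -0.5]
opening: 0.907
grasp_force: 0.0
```

Request:
{"api": "move_arm", "payload": {"increments": [{"xyz":[0,0,-15],"roll":0.0,"grip":92},{"xyz":[0,0,-25],"roll":0.0,"grip":92},{"xyz":[0,0,-30],"roll":0.0,"grip":92},{"xyz":[0,0,-30],"roll":0.0,"grip":100}]}}

```text
time_s: 26.13
position: [0.5584, 0.1303, 0.1345]
tcp_rot: [[-0.762, 0.647, 0.011], [0.647, 0.762, 0.003], [-0.007, 0.01, -1.0]]
force: [0.6, 0.3, -0.1]
opening: 0.942
grasp_force: 0.0
```

```bash
python3 - <<'E'
from h import *
s=st(); print(cur())
e=plan([(.45,.02,.12,20,100),(.4305,-.0735,.12,0,100)])
E
```

```text
{'time_s': 26.133, 'position': [0.558, 0.13, 0.135], 'tcp_rot': [[-0.762, 0.647, 0.011], [0.647, 0.762, 0.003], [-0.007, 0.01, -1.0]], 'force': [0.624, 0.317, -0.077], 'opening': 0.942, 'grasp_force': 0.0}
(array([0.558442  , 0.1302675 , 0.13454529]), np.float64(0.8686443301631637))
[{"xyz": [2, -31, 3], "roll": 0.104, "grip": 100}, {"xyz": [-1, -31, 3], "roll": 0.104, "grip": 100}, {"xyz": [-4, -31, 3], "roll": 0.104, "grip": 100}, {"xyz": [-7, -30, 3], "roll": 0.104, "grip": 100}, {"xyz": [-10, -29, 3], "roll": 0.104, "grip": 100}]
[{"xyz": [-27, -17, 0], "roll": 0.116, "grip": 100}, {"xyz": [-29, -13, 0], "roll": 0.116, "grip": 100}, {"xyz": [-30, -10, 0], "roll": 0.117, "grip": 100}]
end [ 0.4306 -0.0733  0.1195] -0.0 j6 -24.0
```

Request:
{"api": "move_arm", "payload": {"increments": [{"xyz":[2,-31,3],"roll":0.104,"grip":100},{"xyz":[-1,-31,3],"roll":0.104,"grip":100},{"xyz":[-4,-31,3],"roll":0.104,"grip":100},{"xyz":[-7,-30,3],"roll":0.104,"grip":100},{"xyz":[-10,-29,3],"roll":0.104,"grip":100}]}}

```text
time_s: 26.55
position: [0.4493, 0.0196, 0.1175]
tcp_rot: [[-0.336, 0.942, 0.014], [0.942, 0.336, 0.002], [-0.002, 0.014, -1.0]]
force: [0.2, -1.1, -0.3]
opening: 1.006
grasp_force: 0.0
```

```bash
python3 - <<'E'
from h import *
s=st(); print(cur())
for n in('side','top'):
    im,d=bot.capture(n); P=cloud(d,n)
    if n=='side': save(im,'s5.png',3,(150,190,350,384))
    m=(P[...,0]>.35)&(P[...,0]<.65)&(P[...,1]>-.14)&(P[...,1]<.2)&(P[...,2]>.03)&(P[...,2]<.066)
    k,l,c_,c=cv2.connectedComponentsWithStats(m.astype(np.uint8))
    for i in range(1,k):
        if c_[i,4]>40: q=P[l==i]; print(n,c_[i,4],q.mean(0).round(4),np.median(q[:,2]),cv2.minEnclosingCircle(q[:,:2].astype(np.float32)))
plan([(.4305,-.0735,.12,0,100)])
E
```

```text
{'time_s': 26.55, 'position': [0.449, 0.02, 0.118], 'tcp_rot': [[-0.336, 0.942, 0.014], [0.942, 0.336, 0.002], [-0.002, 0.014, -1.0]], 'force': [0.189, -1.136, -0.305], 'opening': 1.006, 'grasp_force': 0.0}
(array([0.44932777, 0.0195757 , 0.11753684]), np.float64(0.3488603589982428))
side 527 [0.5599 0.1275 0.0537] 0.055659985606716325 ((0.5578201413154602, 0.13137485086917877), 0.03502420336008072)
side 207 [0.5759 0.06   0.0497] 0.05113280494702026 ((0.5742231607437134, 0.06096867471933365), 0.051231130957603455)
side 47 [0.6383 0.0429 0.0485] 0.04944536250889985 ((0.6381621360778809, 0.04302793741226196), 0.011808204464614391)
side 587 [ 0.4301 -0.074   0.0381] 0.03819250346237703 ((0.42932000756263733, -0.0733272060751915), 0.03478983789682388)
top 365 [0.5595 0.1296 0.0557] 0.056335136092935334 ((0.5604672431945801, 0.12883783876895905), 0.03463286906480789)
top 146 [0.4828 0.0781 0.0545] 0.05748215340705391 ((0.49857234954833984, 0.07870796322822571), 0.0941786915063858)
[{"xyz": [-27, -15, -1], "roll": 0.116, "grip": 100}, {"xyz": [-29, -12, -1], "roll": 0.116, "grip": 100}, {"xyz": [-30, -9, -1], "roll": 0.116, "grip": 100}]
end [ 0.4302 -0.0733  0.1198] -0.0 j6 -24.0
```

View pics/s5.png

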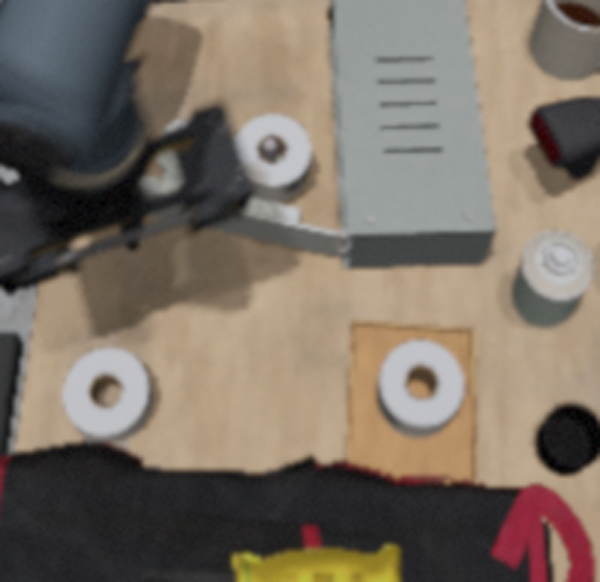

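First fresh roll is fully down on the near pin (crop (272,155), top at 56 mm); the other stands at crop (107,393) ≈ (.430,-.074).

Request:
{"api": "move_arm", "payload": {"increments": [{"xyz":[-27,-15,-1],"roll":0.116,"grip":100},{"xyz":[-29,-12,-1],"roll":0.116,"grip":100},{"xyz":[-30,-9,-1],"roll":0.116,"grip":100},{"xyz":[0,0,0],"roll":0.0,"grip":100}]}}

```text
time_s: 26.98
position: [0.4364, -0.0766, 0.1202]
tcp_rot: [[0.008, 1.0, 0.016], [1.0, -0.008, -0.0], [-0.0, 0.016, -1.0]]
force: [0.7, -1.1, -0.6]
opening: 0.998
grasp_force: 0.0
```

```bash
python3 - <<'E'
from h import *
s=st(); print(cur())
im,d=bot.capture('side'); P=cloud(d,'side')
m=(P[...,0]>.38)&(P[...,0]<.5)&(P[...,1]>-.14)&(P[...,1]<.0)&(P[...,2]>.03)&(P[...,2]<.045); q=P[m]; print(len(q),q.mean(0).round(4),cv2.minEnclosingCircle(q[:,:2].astype(np.float32)))
plan([(.4302,-.0733,.012,0,100,27)])
E
```

```text
{'time_s': 26.983, 'position': [0.436, -0.077, 0.12], 'tcp_rot': [[0.008, 1.0, 0.016], [1.0, -0.008, -0.0], [-0.0, 0.016, -1.0]], 'force': [0.66, -1.074, -0.575], 'opening': 0.998, 'grasp_force': 0.0}
(array([ 0.43637205, -0.07662909,  0.12023116]), np.float64(-3.0205618863343563e-05))
381 [ 0.429  -0.0826  0.038 ] ((0.42984244227409363, -0.07293430715799332), 0.034093331545591354)
[{"xyz": [0, -1, 22], "roll": 0.001, "grip": 100}, {"xyz": [0, -1, 22], "roll": 0.001, "grip": 100}, {"xyz": [0, -1, 21], "roll": 0.001, "grip": 100}, {"xyz": [1, -1, 22], "roll": 0.001, "grip": 100}, {"xyz": [0, -2, 21], "roll": 0.001, "grip": 100}]
end [ 0.4298 -0.0735  0.0121] -0.0 j6 -24.0
```

Request:
{"api": "move_arm", "payload": {"increments": [{"xyz":[0,-1,22],"roll":0.0,"grip":100},{"xyz":[0,-1,22],"roll":0.0,"grip":100},{"xyz":[0,-1,21],"roll":0.0,"grip":100},{"xyz":[1,-1,22],"roll":0.0,"grip":100},{"xyz":[0,-1,21],"roll":0.0,"grip":100}]}}

```text
time_s: 27.45
position: [0.4312, -0.0694, 0.0106]
tcp_rot: [[-0.002, 1.0, 0.013], [1.0, 0.002, 0.003], [0.003, 0.013, -1.0]]
force: [0.7, -0.2, 0.3]
opening: 1.003
grasp_force: 0.0
```

Request:
{"api": "move_arm", "payload": {"increments": [{"xyz":[0,0,0],"roll":0.0,"grip":0},{"xyz":[0,0,0],"roll":0.0,"grip":0},{"xyz":[0,0,0],"roll":0.0,"grip":0},{"xyz":[0,0,0],"roll":0.0,"grip":0},{"xyz":[0,0,0],"roll":0.0,"grip":0}]}}

```text
time_s: 27.87
position: [0.4309, -0.0702, 0.0125]
tcp_rot: [[0.001, 1.0, 0.013], [1.0, -0.001, 0.003], [0.003, 0.013, -1.0]]
force: [0.4, 0.1, 0.1]
opening: 0.765
grasp_force: 30.0
```

```bash
python3 - <<'E'
from h import *
s=st(); print(cur())
E
```

```text
{'time_s': 27.867, 'position': [0.431, -0.07, 0.013], 'tcp_rot': [[0.001, 1.0, 0.013], [1.0, -0.001, 0.003], [0.003, 0.013, -1.0]], 'force': [0.421, 0.11, 0.085], 'opening': 0.765, 'grasp_force': 29.977}
(array([ 0.43085095, -0.07018053,  0.01252207]), np.float64(0.01961520099271832))
```

Request:
{"api": "move_arm", "payload": {"increments": [{"xyz":[0,0,-12],"roll":0.0,"grip":0},{"xyz":[12,18,0],"roll":0.0,"grip":0},{"xyz":[12,18,0],"roll":0.0,"grip":0},{"xyz":[12,18,0],"roll":0.0,"grip":0},{"xyz":[12,18,0],"roll":0.0,"grip":0}]}}

```text
time_s: 28.28
position: [0.5031, -0.0218, 0.0255]
tcp_rot: [[0.001, 1.0, 0.013], [1.0, -0.001, 0.003], [0.003, 0.013, -1.0]]
force: [-0.4, 0.8, -1.3]
opening: 0.764
grasp_force: 30.0
```

Request:
{"api": "move_arm", "payload": {"increments": [{"xyz":[0,0,12],"roll":0.0,"grip":0},{"xyz":[0,0,0],"roll":0.0,"grip":0},{"xyz":[0,0,0],"roll":0.0,"grip":0}]}}

```text
time_s: 28.53
position: [0.5015, -0.0219, 0.0128]
tcp_rot: [[0.001, 1.0, 0.01], [1.0, -0.001, 0.004], [0.004, 0.01, -1.0]]
force: [-0.6, -0.0, -2.2]
opening: 0.763
grasp_force: 30.0
```

Request:
{"api": "move_arm", "payload": {"increments": [{"xyz":[0,0,0],"roll":0.0,"grip":100},{"xyz":[0,0,0],"roll":0.0,"grip":100},{"xyz":[0,0,0],"roll":0.0,"grip":100},{"xyz":[0,0,0],"roll":0.0,"grip":100},{"xyz":[-3,0,0],"roll":0.0,"grip":100}]}}

```text
time_s: 28.95
position: [0.5018, -0.0251, 0.0126]
tcp_rot: [[0.001, 1.0, 0.011], [1.0, -0.001, 0.004], [0.004, 0.011, -1.0]]
force: [0.8, 0.6, 0.5]
opening: 0.985
grasp_force: 0.0
```

Request:
{"api": "move_arm", "payload": {"increments": [{"xyz":[0,0,0],"roll":-0.12,"grip":100},{"xyz":[0,0,0],"roll":-0.12,"grip":100},{"xyz":[0,0,0],"roll":-0.12,"grip":100},{"xyz":[0,0,0],"roll":-0.12,"grip":100},{"xyz":[0,0,0],"roll":-0.12,"grip":100}]}}

```text
time_s: 29.37
position: [0.502, -0.0255, 0.0124]
tcp_rot: [[-0.568, 0.823, 0.011], [0.823, 0.568, 0.004], [-0.003, 0.011, -1.0]]
force: [-0.1, 0.5, -0.5]
opening: 0.999
grasp_force: 0.0
```

Request:
{"api": "move_arm", "payload": {"increments": [{"xyz":[0,0,0],"roll":-0.12,"grip":100},{"xyz":[0,0,0],"roll":-0.12,"grip":100},{"xyz":[0,0,0],"roll":-0.12,"grip":100},{"xyz":[0,0,0],"roll":-0.12,"grip":100},{"xyz":[0,0,0],"roll":-0.12,"grip":100}]}}

```text
time_s: 29.78
position: [0.502, -0.0255, 0.0124]
tcp_rot: [[-0.934, 0.358, 0.011], [0.358, 0.934, 0.004], [-0.009, 0.007, -1.0]]
force: [1.1, -0.5, -0.5]
opening: 0.997
grasp_force: 0.0
```

Request:
{"api": "move_arm", "payload": {"increments": [{"xyz":[0,0,0],"roll":-0.12,"grip":100},{"xyz":[0,0,0],"roll":-0.12,"grip":100},{"xyz":[0,0,0],"roll":-0.12,"grip":100},{"xyz":[0,0,0],"roll":0,"grip":100}]}}

```text
time_s: 30.12
position: [0.5021, -0.0255, 0.0124]
tcp_rot: [[-1.0, 0.01, 0.011], [0.01, 1.0, 0.004], [-0.011, 0.004, -1.0]]
force: [-1.2, -0.7, 0.3]
opening: 1.0
grasp_force: 0.0
```

Request:
{"api": "move_arm", "payload": {"increments": [{"xyz":[0,0,0],"roll":0.0,"grip":0},{"xyz":[0,0,0],"roll":0.0,"grip":0},{"xyz":[0,0,0],"roll":0.0,"grip":0},{"xyz":[0,0,0],"roll":0.0,"grip":0},{"xyz":[0,0,0],"roll":0.0,"grip":0}]}}

```text
time_s: 30.53
position: [0.502, -0.0252, 0.0124]
tcp_rot: [[-1.0, 0.013, 0.011], [0.013, 1.0, 0.004], [-0.011, 0.004, -1.0]]
force: [-0.2, 0.3, 0.4]
opening: 0.763
grasp_force: 30.0
```

Request:
{"api": "move_arm", "payload": {"increments": [{"xyz":[0,0,-15],"roll":0.0,"grip":0},{"xyz":[0,0,-25],"roll":0.0,"grip":0},{"xyz":[0,0,-30],"roll":0.0,"grip":0},{"xyz":[0,0,-30],"roll":0.0,"grip":0}]}}

```text
time_s: 30.87
position: [0.4999, -0.0253, 0.1126]
tcp_rot: [[-1.0, 0.013, 0.008], [0.013, 1.0, 0.004], [-0.008, 0.004, -1.0]]
force: [1.1, -0.4, -1.5]
opening: 0.762
grasp_force: 30.0
```

```bash
python3 - <<'E'
from h import *
s=st(); print(cur())
e=plan([(.4818,.1463,.105,37,0,24)])
E
```

```text
{'time_s': 30.867, 'position': [0.5, -0.025, 0.113], 'tcp_rot': [[-1.0, 0.013, 0.008], [0.013, 1.0, 0.004], [-0.008, 0.004, -1.0]], 'force': [1.058, -0.395, -1.542], 'opening': 0.762, 'grasp_force': 29.985}
(array([ 0.49992023, -0.02526865,  0.11263862]), np.float64(1.5650457887966622))
[{"xyz": [2, 21, 1], "roll": 0.115, "grip": 0}, {"xyz": [5, 21, 1], "roll": 0.115, "grip": 0}, {"xyz": [7, 20, 1], "roll": 0.115, "grip": 0}, {"xyz": [10, 19, 1], "roll": 0.115, "grip": 0}, {"xyz": [12, 18, 1], "roll": 0.115, "grip": 0}]
[{"xyz": [14, 17, 1], "roll": 0.115, "grip": 0}, {"xyz": [15, 15, 1], "roll": 0.115, "grip": 0}, {"xyz": [17, 14, 1], "roll": 0.114, "grip": 0}]
end [0.4821 0.146  0.1046] 37.0 j6 -33.0
```

Request:
{"api": "move_arm", "payload": {"increments": [{"xyz":[2,21,1],"roll":0.115,"grip":0},{"xyz":[5,21,1],"roll":0.115,"grip":0},{"xyz":[7,20,1],"roll":0.115,"grip":0},{"xyz":[10,19,1],"roll":0.115,"grip":0},{"xyz":[12,18,1],"roll":0.115,"grip":0}]}}

```text
time_s: 31.28
position: [0.4891, 0.0817, 0.1075]
tcp_rot: [[-0.829, 0.559, 0.01], [0.559, 0.829, 0.004], [-0.007, 0.009, -1.0]]
force: [0.4, -1.5, -1.8]
opening: 0.758
grasp_force: 30.0
```

Request:
{"api": "move_arm", "payload": {"increments": [{"xyz":[14,17,1],"roll":0.115,"grip":0},{"xyz":[15,15,1],"roll":0.115,"grip":0},{"xyz":[17,14,1],"roll":0.114,"grip":0},{"xyz":[0,0,0],"roll":0.0,"grip":0},{"xyz":[0,0,0],"roll":0.0,"grip":0}]}}

```text
time_s: 31.7
position: [0.4837, 0.1467, 0.1045]
tcp_rot: [[-0.6, 0.8, 0.01], [0.8, 0.6, 0.003], [-0.004, 0.01, -1.0]]
force: [-0.5, -1.0, -1.4]
opening: 0.763
grasp_force: 30.0
```

```bash
python3 - <<'E'
from h import *
s=st(); print(cur())
e=plan([(.4818,.1463,.105,37,0,24)])
im,d=bot.capture('side'); P=cloud(d,'side')
m=(np.hypot(P[...,0]-.558,P[...,1]-.131)<.036)&(P[...,2]>.045)&(P[...,2]<.064); q=P[m]; print('near roll',len(q),q.mean(0).round(4),cv2.minEnclosingCircle(q[:,:2].astype(np.float32)))
m=(np.hypot(P[...,0]-.482,P[...,1]-.146)<.036)&(P[...,2]>.12)&(P[...,2]<.136); q=P[m]; print('held',len(q),q.mean(0).round(4) if len(q) else '')
E
```

```text
{'time_s': 31.7, 'position': [0.484, 0.147, 0.105], 'tcp_rot': [[-0.6, 0.8, 0.01], [0.8, 0.6, 0.003], [-0.004, 0.01, -1.0]], 'force': [-0.46, -0.955, -1.401], 'opening': 0.763, 'grasp_force': 29.986}
(array([0.48370062, 0.14672143, 0.10450591]), np.float64(0.6465576592193318))
[{"xyz": [1, -2, 0], "roll": 0.001, "grip": 0}]
end [0.4815 0.1463 0.1045] 37.0 j6 -33.0
near roll 481 [0.5584 0.129  0.0557] ((0.5589108467102051, 0.13171762228012085), 0.03510406240820885)
held 282 [0.4928 0.1358 0.1293]
```

Request:
{"api": "move_arm", "payload": {"increments": [{"xyz":[1,-1,8],"roll":0.0,"grip":0},{"xyz":[0,0,8],"roll":0.0,"grip":0},{"xyz":[0,0,8],"roll":0.0,"grip":0},{"xyz":[0,0,6],"roll":0.0,"grip":0}]}}

```text
time_s: 32.08
position: [0.4828, 0.1454, 0.0734]
tcp_rot: [[-0.596, 0.803, 0.009], [0.803, 0.596, 0.003], [-0.003, 0.01, -1.0]]
force: [1.4, -0.8, -1.3]
opening: 0.764
grasp_force: 30.0
```

Request:
{"api": "move_arm", "payload": {"increments": [{"xyz":[0,0,4],"roll":0.0,"grip":0},{"xyz":[0,0,0],"roll":0.0,"grip":0}]}}

```text
time_s: 32.25
position: [0.4826, 0.1458, 0.0694]
tcp_rot: [[-0.597, 0.803, 0.008], [0.803, 0.597, 0.003], [-0.002, 0.009, -1.0]]
force: [0.3, -0.4, -1.4]
opening: 0.761
grasp_force: 30.0
```

Engaged (bottom below the pin top, no load). Go on down and release.

Request:
{"api": "move_arm", "payload": {"increments": [{"xyz":[0,0,6],"roll":0.0,"grip":0},{"xyz":[0,0,6],"roll":0.0,"grip":0},{"xyz":[0,0,6],"roll":0.0,"grip":0}]}}

```text
time_s: 32.5
position: [0.4831, 0.1463, 0.0523]
tcp_rot: [[-0.597, 0.802, 0.01], [0.802, 0.597, 0.004], [-0.003, 0.01, -1.0]]
force: [-1.7, 0.2, -0.5]
opening: 0.766
grasp_force: 30.0
```

Request:
{"api": "move_arm", "payload": {"increments": [{"xyz":[0,0,7],"roll":0.0,"grip":0},{"xyz":[0,0,7],"roll":0.0,"grip":0},{"xyz":[0,0,4],"roll":0.0,"grip":0},{"xyz":[0,0,1],"roll":0.0,"grip":0}]}}

```text
time_s: 32.83
position: [0.4832, 0.1463, 0.0327]
tcp_rot: [[-0.597, 0.802, 0.009], [0.802, 0.597, 0.003], [-0.003, 0.01, -1.0]]
force: [-1.9, 0.6, -0.5]
opening: 0.764
grasp_force: 30.0
```

Request:
{"api": "move_arm", "payload": {"increments": [{"xyz":[0,0,1],"roll":0.0,"grip":0},{"xyz":[0,0,0],"roll":0.0,"grip":92},{"xyz":[0,0,0],"roll":0.0,"grip":92},{"xyz":[0,0,0],"roll":0.0,"grip":92},{"xyz":[0,0,0],"roll":0.0,"grip":92}]}}

```text
time_s: 33.25
position: [0.4849, 0.1464, 0.0332]
tcp_rot: [[-0.597, 0.802, 0.013], [0.802, 0.597, 0.004], [-0.005, 0.013, -1.0]]
force: [-0.4, 0.7, -0.9]
opening: 0.909
grasp_force: 0.0
```

Request:
{"api": "move_arm", "payload": {"increments": [{"xyz":[0,0,-15],"roll":0.0,"grip":92},{"xyz":[0,0,-25],"roll":0.0,"grip":92},{"xyz":[0,0,-30],"roll":0.0,"grip":92},{"xyz":[0,0,-30],"roll":0.0,"grip":92}]}}

```text
time_s: 33.58
position: [0.4825, 0.1459, 0.1337]
tcp_rot: [[-0.597, 0.802, 0.011], [0.802, 0.597, 0.004], [-0.003, 0.011, -1.0]]
force: [0.2, 0.3, -0.6]
opening: 0.922
grasp_force: 0.0
```

```bash
python3 - <<'E'
from h import *
s=st(); print(cur())
e=plan([(.46,-.02,.13,0,0)])
E
```

```text
{'time_s': 33.583, 'position': [0.482, 0.146, 0.134], 'tcp_rot': [[-0.597, 0.802, 0.011], [0.802, 0.597, 0.004], [-0.003, 0.011, -1.0]], 'force': [0.166, 0.346, -0.589], 'opening': 0.922, 'grasp_force': 0.0}
(array([0.48249566, 0.14589189, 0.13373782]), np.float64(0.642254954785342))
[{"xyz": [-20, -20, 1], "roll": 0.107, "grip": 0}, {"xyz": [-22, -17, 1], "roll": 0.107, "grip": 0}, {"xyz": [-24, -15, 0], "roll": 0.107, "grip": 0}, {"xyz": [-25, -12, 1], "roll": 0.107, "grip": 0}, {"xyz": [-26, -10, 0], "roll": 0.107, "grip": 0}]
[{"xyz": [-27, -7, 1], "roll": 0.107, "grip": 0}]
end [ 0.4596 -0.0204  0.1297] 0.0 j6 -17.0
```

```bash
sed -i 's/^H=np.array.*PSI/H=np.array([.623,.052]); PSI/' h.py; python3 - <<'E'
from h import *
x,y=door(1.33,-.045,.125); print(x,y)
e=plan([(x,y-.03,.13,-11.5,0)])
E
```

```text
0.4916337210126011 0.03217827593258139
[{"xyz": [-15, -10, 0], "roll": 0.105, "grip": 0}, {"xyz": [-16, -8, 1], "roll": 0.105, "grip": 0}, {"xyz": [-17, -6, 0], "roll": 0.105, "grip": 0}, {"xyz": [-17, -5, 1], "roll": 0.106, "grip": 0}, {"xyz": [-18, -3, 0], "roll": 0.105, "grip": 0}]
[{"xyz": [-18, -1, 1], "roll": 0.106, "grip": 0}, {"xyz": [-18, 1, 0], "roll": 0.105, "grip": 0}, {"xyz": [-18, 3, 1], "roll": 0.106, "grip": 0}]
end [0.4918 0.002  0.1297] -11.5 j6 -1.0
```

Request:
{"api": "move_arm", "payload": {"increments": [{"xyz":[-15,-10,0],"roll":0.105,"grip":0},{"xyz":[-16,-8,1],"roll":0.105,"grip":0},{"xyz":[-17,-6,0],"roll":0.105,"grip":0},{"xyz":[-17,-5,1],"roll":0.106,"grip":0},{"xyz":[-18,-3,0],"roll":0.105,"grip":0}]}}

```text
time_s: 34.0
position: [0.4886, 0.0555, 0.131]
tcp_rot: [[-0.109, 0.994, 0.013], [0.994, 0.109, 0.003], [0.002, 0.013, -1.0]]
force: [0.8, -0.2, -0.4]
opening: 0.63
grasp_force: 0.0
```

Request:
{"api": "move_arm", "payload": {"increments": [{"xyz":[-18,-1,1],"roll":0.106,"grip":0},{"xyz":[-18,1,0],"roll":0.105,"grip":0},{"xyz":[-18,3,1],"roll":0.106,"grip":0},{"xyz":[0,0,0],"roll":0.0,"grip":0}]}}

```text
time_s: 34.33
position: [0.4931, -0.0007, 0.1287]
tcp_rot: [[0.207, 0.978, 0.014], [0.978, -0.207, 0.002], [0.005, 0.013, -1.0]]
force: [0.8, 0.9, 0.3]
opening: 0.32
grasp_force: 0.0
```

```bash
python3 - <<'E'
from h import *
s=st(); print(cur())
im,d=bot.capture('side'); save(im,'s6.png',3,(150,190,350,384))
for n in('side','top'):
    if n=='top': im,d=bot.capture(n)
    P=cloud(d,n)
    for nm,c0,z in(('near',(.558,.131),.056),('far',(.482,.146),.056),('old',(.68,-.067),.053)):
        m=(np.hypot(P[...,0]-c0[0],P[...,1]-c0[1])<.04)&(abs(P[...,2]-z)<.006); q=P[m]
        if len(q): print(n,nm,len(q),q.mean(0).round(4),q[:,2].std().round(4),cv2.minEnclosingCircle(q[:,:2].astype(np.float32)))
W=[(*door(1.33,-.045,.125),.035,-11.5,0,28)]
e=plan(W); print('--')
W=[(*door(a,-.0135,.125),.035,np.degrees(a+PSI)-90,0,15) for a in np.arange(1.3,.1,-.1)]
plan(W,start=e)
E
```

```text
{'time_s': 34.333, 'position': [0.493, -0.001, 0.129], 'tcp_rot': [[0.207, 0.978, 0.014], [0.978, -0.207, 0.002], [0.005, 0.013, -1.0]], 'force': [0.821, 0.915, 0.311], 'opening': 0.32, 'grasp_force': 0.0}
(array([ 0.49307214, -0.00073549,  0.12872669]), np.float64(-0.20334340060226047))
side near 449 [0.5583 0.1305 0.0559] 0.0018 ((0.5590724945068359, 0.1319373995065689), 0.03540264815092087)
side far 116 [0.5048 0.1517 0.0559] 0.0018 ((0.49984073638916016, 0.15134991705417633), 0.0282349344342947)
side old 521 [ 0.6803 -0.0666  0.0524] 0.0017 ((0.6798281669616699, -0.06583712995052338), 0.032670117914676666)
top near 318 [0.5598 0.1293 0.0563] 0.0028 ((0.5609025359153748, 0.12900671362876892), 0.034502215683460236)
top far 321 [0.485  0.1448 0.0564] 0.0025 ((0.48469340801239014, 0.14482147991657257), 0.03418239951133728)
top old 296 [ 0.6804 -0.0673  0.0534] 0.0029 ((0.6819527745246887, -0.06615929305553436), 0.03524983301758766)
[{"xyz": [7, -2, 23], "roll": 0.001, "grip": 0}, {"xyz": [8, -1, 24], "roll": 0.001, "grip": 0}, {"xyz": [7, -2, 23], "roll": 0.001, "grip": 0}, {"xyz": [8, -1, 24], "roll": 0.001, "grip": 0}]
end [0.4919 0.0323 0.0346] -11.5 j6 2.0
--
[{"xyz": [12, 0, 0], "roll": 0.008, "grip": 0}, {"xyz": [12, 0, 0], "roll": 0.009, "grip": 0}, {"xyz": [11, -1, 0], "roll": 0.008, "grip": 0}, {"xyz": [13, -1, 0], "roll": 0.1, "grip": 0}, {"xyz": [12, 0, 0], "roll": 0.1, "grip": 0}]
[{"xyz": [13, -1, 0], "roll": 0.1, "grip": 0}, {"xyz": [12, -1, 0], "roll": 0.1, "grip": 0}, {"xyz": [13, -1, 0], "roll": 0.1, "grip": 0}, {"xyz": [12, 0, 0], "roll": 0.1, "grip": 0}, {"xyz": [13, -1, 0], "roll": 0.1, "grip": 0}]
[{"xyz": [12, -1, 0], "roll": 0.1, "grip": 0}, {"xyz": [13, -1, 0], "roll": 0.1, "grip": 0}, {"xyz": [13, 0, 0], "roll": 0.1, "grip": 0}, {"xyz": [12, -1, 0], "roll": 0.1, "grip": 0}]
end [0.5795 0.17   0.0346] -76.0 j6 82.0
```

View pics/s6.png

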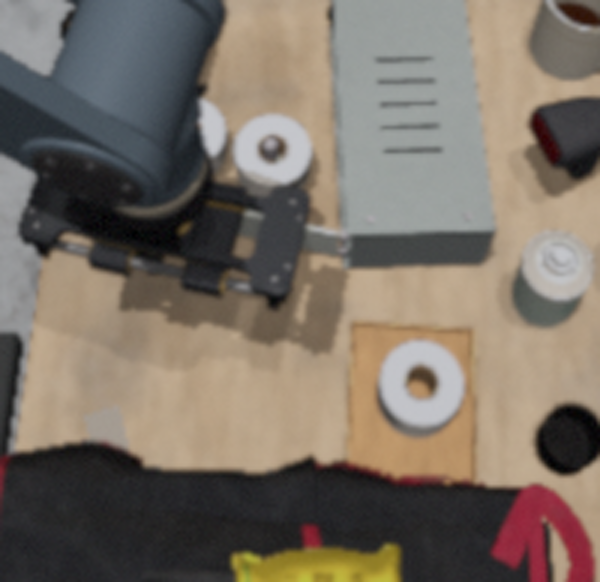

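Both fresh rolls are down (tops 56 mm), old roll upright in the tray. Push the door shut on its outer face with closed fingers.

Request:
{"api": "move_arm", "payload": {"increments": [{"xyz":[7,-2,23],"roll":0.0,"grip":0},{"xyz":[8,-1,24],"roll":0.0,"grip":0},{"xyz":[7,-2,23],"roll":0.0,"grip":0},{"xyz":[8,-1,24],"roll":0.0,"grip":0}]}}

```text
time_s: 34.77
position: [0.4928, 0.0344, 0.034]
tcp_rot: [[0.199, 0.98, 0.012], [0.98, -0.199, 0.004], [0.006, 0.011, -1.0]]
force: [-0.9, -0.3, 0.7]
opening: 0.014
grasp_force: 0.0
```

Request:
{"api": "move_arm", "payload": {"increments": [{"xyz":[12,0,0],"roll":0.008,"grip":0},{"xyz":[12,0,0],"roll":0.009,"grip":0},{"xyz":[11,-1,0],"roll":0.008,"grip":0},{"xyz":[13,-1,0],"roll":0.1,"grip":0},{"xyz":[12,0,0],"roll":0.1,"grip":0}]}}

```text
time_s: 35.18
position: [0.5037, 0.0933, 0.0345]
tcp_rot: [[0.416, 0.909, 0.009], [0.909, -0.416, 0.003], [0.007, 0.006, -1.0]]
force: [-0.7, -2.1, -2.5]
opening: 0.009
grasp_force: 1.1
```

```bash
python3 - <<'E'
from h import *
s=st(); p,t=cur(); print(p,np.degrees(t), door(np.radians(np.degrees(t)+90)-PSI,-.0135,.125))
E
```

```text
{'time_s': 35.183, 'position': [0.504, 0.093, 0.035], 'tcp_rot': [[0.416, 0.909, 0.009], [0.909, -0.416, 0.003], [0.007, 0.006, -1.0]], 'force': [-0.732, -2.061, -2.531], 'opening': 0.009, 'grasp_force': 1.125}
[0.50369625 0.093271   0.03451605] -24.280881322326294 [0.50350609 0.09109548]
```

Contact, gentle force. Continue.

Request:
{"api": "move_arm", "payload": {"increments": [{"xyz":[13,-1,0],"roll":0.1,"grip":0},{"xyz":[12,-1,0],"roll":0.1,"grip":0},{"xyz":[13,-1,0],"roll":0.1,"grip":0},{"xyz":[12,0,0],"roll":0.1,"grip":0},{"xyz":[13,-1,0],"roll":0.1,"grip":0}]}}

```text
time_s: 35.6
position: [0.5365, 0.1458, 0.0351]
tcp_rot: [[0.801, 0.599, 0.007], [0.599, -0.801, 0.003], [0.008, 0.002, -1.0]]
force: [-0.8, -3.1, -0.6]
opening: 0.006
grasp_force: 1.1
```

Request:
{"api": "move_arm", "payload": {"increments": [{"xyz":[12,-1,0],"roll":0.1,"grip":0},{"xyz":[13,-1,0],"roll":0.1,"grip":0},{"xyz":[13,0,0],"roll":0.1,"grip":0},{"xyz":[12,-1,0],"roll":0.1,"grip":0},{"xyz":[0,0,0],"roll":0,"grip":0}]}}

```text
time_s: 36.02
position: [0.5823, 0.1725, 0.0361]
tcp_rot: [[0.97, 0.242, 0.014], [0.242, -0.97, 0.004], [0.014, -0.001, -1.0]]
force: [0.1, -0.3, 1.4]
opening: 0.008
grasp_force: 0.0
```

```bash
python3 - <<'E'
from h import *
s=st(); p,t=cur(); print(p,np.degrees(t)); bot.capture('side')
im,d=bot.capture('side'); save(im,'s7.png',3,(180,170,340,330))
plan([(*door(a,-.0135,.125),.035,np.degrees(a+PSI)-90,0,8) for a in (.1,.05,0,-.04)])
E
```

```text
{'time_s': 36.017, 'position': [0.582, 0.173, 0.036], 'tcp_rot': [[0.97, 0.242, 0.014], [0.242, -0.97, 0.004], [0.014, -0.001, -1.0]], 'force': [0.062, -0.293, 1.379], 'opening': 0.008, 'grasp_force': 0.0}
[0.58234475 0.17254764 0.03607046] -75.82228674930553
[{"xyz": [6, 0, 0], "roll": 0.053, "grip": 0}, {"xyz": [6, 0, 1], "roll": 0.052, "grip": 0}, {"xyz": [6, 0, 0], "roll": 0.05, "grip": 0}, {"xyz": [6, -1, 0], "roll": 0.05, "grip": 0}, {"xyz": [5, 0, 0], "roll": 0.04, "grip": 0}]
end [0.6088 0.1769 0.0349] -89.7 j6 96.0
```

View pics/s7.png

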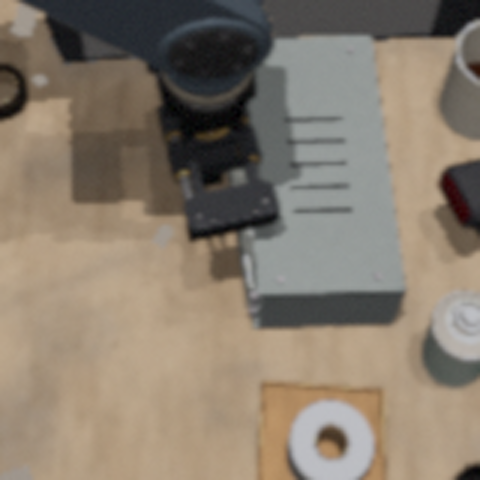

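Door nearly shut (crop (250,260)); push over the catch.

Request:
{"api": "move_arm", "payload": {"increments": [{"xyz":[6,0,0],"roll":0.053,"grip":0},{"xyz":[6,0,0],"roll":0.052,"grip":0},{"xyz":[6,0,0],"roll":0.05,"grip":0}]}}

```text
time_s: 36.37
position: [0.5937, 0.1742, 0.0356]
tcp_rot: [[0.996, 0.088, 0.001], [0.088, -0.996, 0.003], [0.002, -0.003, -1.0]]
force: [-12.8, -0.8, 9.5]
opening: 0.009
grasp_force: 6.3
```

Request:
{"api": "move_arm", "payload": {"increments": [{"xyz":[4,0,0],"roll":0.03,"grip":0},{"xyz":[3,0,0],"roll":0.02,"grip":0}]}}

```text
time_s: 36.53
position: [0.5934, 0.1746, 0.0353]
tcp_rot: [[0.999, 0.04, -0.014], [0.04, -0.999, 0.002], [-0.014, -0.003, -1.0]]
force: [-18.3, 0.2, 14.4]
opening: 0.003
grasp_force: 9.3
```

Request:
{"api": "move_arm", "payload": {"increments": [{"xyz":[2,0,0],"roll":0.0,"grip":0},{"xyz":[2,0,0],"roll":0.0,"grip":0},{"xyz":[0,0,0],"roll":0.0,"grip":0}]}}

```text
time_s: 36.78
position: [0.6001, 0.1752, 0.0352]
tcp_rot: [[0.999, 0.041, -0.007], [0.041, -0.999, 0.003], [-0.007, -0.004, -1.0]]
force: [-11.1, 1.8, 7.1]
opening: 0.008
grasp_force: 5.6
```

Request:
{"api": "move_arm", "payload": {"increments": [{"xyz":[2,0,0],"roll":0.0,"grip":0},{"xyz":[0,0,0],"roll":0.0,"grip":0}]}}

```text
time_s: 36.95
position: [0.6001, 0.1752, 0.0353]
tcp_rot: [[0.999, 0.041, -0.012], [0.042, -0.999, 0.003], [-0.011, -0.003, -1.0]]
force: [-13.6, 2.1, 10.0]
opening: 0.01
grasp_force: 7.3
```

```bash
python3 - <<'E'
from h import *
s=st(); p,t=cur(); print(p,np.degrees(t))
im,d=bot.capture('side'); P=cloud(d,'side')
m=(P[...,0]>.56)&(P[...,0]<.63)&(P[...,1]>.05)&(P[...,1]<.3)&(P[...,2]>.055)&(P[...,2]<.066); q=P[m]
print(len(q)); print((q[np.argsort(q[:,1])][::max(1,len(q)//20)]*1000).round().astype(int).tolist())
E
```

```text
{'time_s': 36.95, 'position': [0.6, 0.175, 0.035], 'tcp_rot': [[0.999, 0.041, -0.012], [0.042, -0.999, 0.003], [-0.011, -0.003, -1.0]], 'force': [-13.566, 2.067, 9.988], 'opening': 0.01, 'grasp_force': 7.284}
[0.60007098 0.17517224 0.03526518] -87.41093482451488
53
[[624, 52, 60], [619, 53, 59], [622, 55, 61], [619, 60, 61], [619, 63, 60], [619, 65, 62], [619, 68, 61], [617, 70, 62], [619, 72, 63], [619, 75, 64], [617, 78, 62], [619, 80, 64], [617, 83, 63], [617, 86, 62], [617, 88, 63], [617, 92, 62], [617, 97, 63], [617, 103, 62], [615, 153, 63], [615, 159, 64], [612, 162, 57], [612, 163, 61], [591, 165, 63], [615, 165, 63], [607, 166, 56], [609, 166, 61], [612, 168, 58]]
```

Request:
{"api": "move_arm", "payload": {"increments": [{"xyz":[-15,0,0],"roll":0.0,"grip":0},{"xyz":[-25,0,0],"roll":0.0,"grip":0},{"xyz":[-30,0,-25],"roll":0.0,"grip":0},{"xyz":[-30,0,-30],"roll":0.0,"grip":0},{"xyz":[-20,20,-30],"roll":0.0,"grip":0}]}}

```text
time_s: 37.42
position: [0.486, 0.1516, 0.119]
tcp_rot: [[0.999, 0.044, 0.004], [0.044, -0.999, 0.004], [0.004, -0.004, -1.0]]
force: [0.8, -1.4, 1.3]
opening: 0.007
grasp_force: 0.0
```

Request:
{"api": "move_arm", "payload": {"increments": [{"xyz":[-15,35,0],"roll":0.0,"grip":0},{"xyz":[0,35,0],"roll":0.0,"grip":0},{"xyz":[0,35,0],"roll":0.0,"grip":0},{"xyz":[0,0,0],"roll":0.0,"grip":0}]}}

```text
time_s: 37.75
position: [0.481, 0.0399, 0.1195]
tcp_rot: [[0.999, 0.036, 0.013], [0.035, -0.999, 0.002], [0.013, -0.001, -1.0]]
force: [0.4, 0.3, 0.6]
opening: 0.008
grasp_force: 0.0
```

```bash
python3 - <<'E'
from h import *
s=st()
im,d=bot.capture('side'); save(im,'s8.png',3,(150,180,350,384)); P=cloud(d,'side')
m=(P[...,0]>.58)&(P[...,0]<.63)&(P[...,1]>.06)&(P[...,1]<.285)&(P[...,2]>.055)&(P[...,2]<.066); q=P[m]
print(len(q),np.polyfit(q[:,1],q[:,0],1)); print((q[np.argsort(q[:,1])][::max(1,len(q)//20)]*1000).round().astype(int).tolist())
im,d=bot.capture('top'); P=cloud(d,'top')
m=(P[...,0]>.53)&(P[...,0]<.6)&(P[...,1]>.15)&(P[...,1]<.3)&(P[...,2]>.08)&(P[...,2]<.1); print('handle',P[m].mean(0),m.sum(),'pred shut',door(0,-.036,.18))
E
```

```text
{'time_s': 37.75, 'position': [0.481, 0.04, 0.12], 'tcp_rot': [[0.999, 0.036, 0.013], [0.035, -0.999, 0.002], [0.013, -0.001, -1.0]], 'force': [0.407, 0.258, 0.645], 'opening': 0.008, 'grasp_force': 0.0}
137 [-0.077917    0.62458702]
[[617, 60, 59], [619, 67, 63], [619, 75, 64], [617, 82, 65], [617, 91, 63], [617, 109, 61], [617, 116, 64], [617, 124, 64], [614, 133, 63], [614, 144, 64], [615, 160, 61], [612, 168, 63], [612, 176, 64], [612, 187, 61], [612, 202, 62], [609, 217, 63], [612, 227, 62], [587, 230, 56], [601, 231, 59], [587, 233, 56], [610, 242, 57], [609, 259, 62], [610, 272, 62]]
handle [0.57877135 0.22861024 0.0904181 ] 12 pred shut [0.57893918 0.23019833]
```

View pics/s8.png

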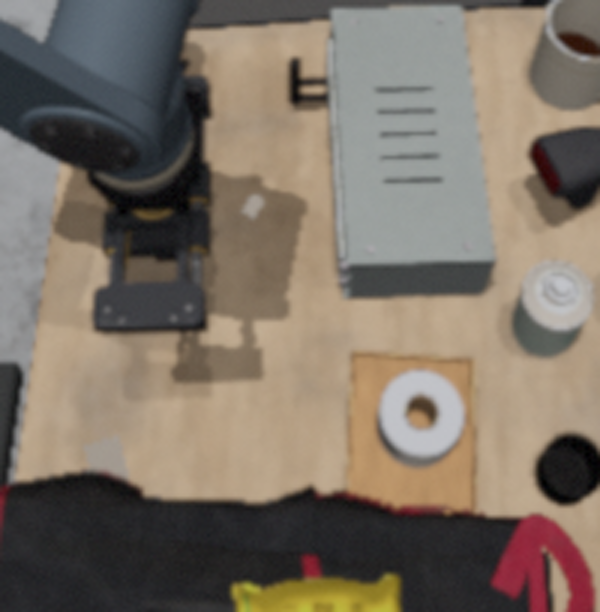

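Door is flush with the cabinet front, handle where a shut door puts it (1–2 mm), old roll upright in the tray, arm clear. Hand in.

```bash
python3 -c "
from rig import bot
print(bot.hand_in())"
```

```text
the job is handed in; nothing more can be done
None
```

The job is handed in, with no verdict returned: both fresh rolls were fully down on the spindles, the one old roll stands upright in the tray, and the door closed over its catch and sits flush with the cabinet.

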